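Set up the pottery scanner and scan a batch of jars

TASK

Get this batch of glazed jars scanned: swing the scanner carriage's clamp lever fully open, slide the carriage along its rail until its pointer is level with the brass mark, and swing the lever fully home again to lock it there. Then stand every jar upright inside a printed ring of its own (any ring), turned so that its clay plaque faces squarely to the scanner, and when all stand so press the scan button fully down. Leave the mug, the tub and the brush where they are.

Things in the scene. Friction and masses are not known exactly. Their poses are not given: they have to be found in the camera images.
- station: Scanning station, fixed to the table. Origin on the table at the middle of the row of three printed rings (flush, no step); x axis along the row, y axis away from the scanner (it stands on the -y side and looks to +y over the rings). An aluminium rail, 40 mm wide, 20 mm high, lies along y at x = 0, from y = -390 to -100 mm.
- ring_a (a point): centre, at table height, of the printed ring (inside diameter 79 mm, flush) at station x = -90 mm
- ring_b (a point): centre of the printed ring at station x = 0
- ring_c (a point): centre of the printed ring at station x = +90 mm
- carriage (a joint): Slide of the carriage along the rail, 0 to 0.14 m, growing towards the rings (station +y). The carriage is a grey saddle (70 mm wide, top 40 mm above the table) carrying the white scanner head. Resists with about 7 N when the clamp is open; held fast when it is locked.
- scanner_top (a point): Middle of the top of the scanner head, 90 mm above the table. The head is a white block 150 mm (station x) by 44 mm (station y) by 50 mm high, its underside at 40 mm; it moves with the carriage and can be gripped across its 44 mm, best about 45 mm from its middle towards station +x, clear of the lever.
- pointer (a point): Tip of the steel pointer on the carriage's station +x side, 26 mm above the table, 55 mm behind (station -y) the middle of the scanner head; set it level, along station y, with the brass mark.
- mark: Brass index mark, fixed to the table beside the rail on its station +x side, 34 mm high, with a 3 mm thick upright blade; origin at its foot, in the plane of the blade; axes parallel to the station's. The pointer is at the mark when both have the same station y.
- clamp (a joint): Clamp lever on the carriage, about a vertical axis: 0 fully home = locked (lever trails behind the carriage, in line with the rail, to station -y), 1.45 rad = fully open (swung clockwise seen from above, to station -x). Stays where it is left; stiff for the first 0.4 rad (about 4 N at the post).
- clamp_pivot (a point): Lever's pivot, 40 mm above the table, on the carriage, 55 mm behind (station -y) the scanner head's middle. The arm lies 44 to 52 mm above the table.
- clamp_grip (a point): Centre of the top of the lever's upright black round post, 16 mm diameter, 70 mm from the pivot, its top 86 mm above the table and its free part 34 mm tall.
- scan (a joint): Scan button, 0 up to 0.006 m fully down, sprung, about 5 N; near the station's -x end, 115 mm to station -x and 140 mm to station -y of the middle ring.
- scan_top (a point): centre of the top of the scan button, 26 mm diameter
- jar1: White glazed stoneware jar with fixed lid, 62 mm diameter, body 66 mm high, with a round lid knob on top 30 mm diameter from 69 to 98 mm above its foot; 0.35 kg. Origin at the middle of its underside; its x axis points out through the clay plaque. Two or three jars are present; an absent one reads None.
- jar1_plaque (a point): middle of the outer face of jar1's bare-clay plaque (28 mm wide, 34 mm high, standing 7 mm proud of the side), 38.5 mm from the jar's axis, 32 mm up
- jar2: White glazed stoneware jar with fixed lid, 62 mm diameter, body 66 mm high, with a round lid knob on top 30 mm diameter from 69 to 98 mm above its foot; 0.35 kg. Origin at the middle of its underside; its x axis points out through the clay plaque. Two or three jars are present; an absent one reads None.
- jar2_plaque (a point): middle of the outer face of jar2's bare-clay plaque (28 mm wide, 34 mm high, standing 7 mm proud of the side), 38.5 mm from the jar's axis, 32 mm up
- jar3: White glazed stoneware jar with fixed lid, 62 mm diameter, body 66 mm high, with a round lid knob on top 30 mm diameter from 69 to 98 mm above its foot; 0.35 kg. Origin at the middle of its underside; its x axis points out through the clay plaque. Two or three jars are present; an absent one reads None.
- jar3_plaque (a point): middle of the outer face of jar3's bare-clay plaque (28 mm wide, 34 mm high, standing 7 mm proud of the side), 38.5 mm from the jar's axis, 32 mm up
- mug: Blue mug, 76 mm diameter, 85 mm high, a bystander. Origin under its middle.
- tub: White plastic tub with lid, 80 mm diameter, 110 mm high, a bystander. Origin under its middle.
- brush: Glazing brush lying on the table, a bystander.
There are look-alikes about, which are no part of the job. What is shaped like the jar1 but green or red is not meant.

How it is judged:
On the way, in this order (a step that is already met when the one before it is completed fails the run):
1. the clamp lever is swung open (value of joint clamp above 0.9 rad), for 0.2 s.
2. the carriage is slid, unlocked, to where its pointer is at the mark (y of pointer in the frame of mark between -0.004 and 0.004 m and value of joint clamp above 0.9 rad), for 0.2 s.
3. the lever is home again with the pointer at the mark (y of pointer in the frame of mark between -0.004 and 0.004 m and value of joint clamp below 0.15 rad), for 0.2 s.
4. every jar present stands in a ring, plaque to the scanner ((horizontal distance between jar1 and ring_a below 0.012 m or horizontal distance between jar1 and ring_b below 0.012 m or horizontal distance between jar1 and ring_c below 0.012 m) and angle between the x axis of each of jar1, jar2, jar3 and the y axis of station, either way round below 0.2 rad and y of each of jar1_plaque, jar2_plaque, jar3_plaque in the frame of station below -0.02 m and angle between each of jar1, jar2, jar3's own z axis and vertical below 0.1 rad and height (world z) of each of jar1, jar2, jar3 below 0.006 m and linear speed of each of jar1, jar2, jar3 below 0.02 m/s and (horizontal distance between jar2 and ring_a below 0.012 m or horizontal distance between jar2 and ring_b below 0.012 m or horizontal distance between jar2 and ring_c below 0.012 m) and (horizontal distance between jar3 and ring_a below 0.012 m or horizontal distance between jar3 and ring_b below 0.012 m or horizontal distance between jar3 and ring_c below 0.012 m)), for 0.2 s.
5. the scan button is pressed fully down while all stand so (all of step 4 and value of joint scan above 0.0045 m), for 0.05 s.
At the end, for the whole second after the job is handed in: Every jar present stands upright and still on the table, its centre within 12 mm of a ring's centre, plaque within 0.2 rad of squarely facing the scanner side; the pointer is within 4 mm of the mark along the rail and the clamp lever is home (below 0.15 rad) (all of step 3 and all of step 4); the robot touches nothing.
It fails at once if the mug is knocked away (over 30 mm) (distance of mug from where it was at the start of the episode above 0.03 m).
It fails at once if the tub is knocked away (over 30 mm) (distance of tub from where it was at the start of the episode above 0.03 m).
It fails at once if the brush is knocked away (over 30 mm) (distance of brush from where it was at the start of the episode above 0.03 m).
Of jar1, jar2, jar3 only 2 to 3 are there at a start; the rules pass over those that are not, and their reading is None.
At some moment in a run one of jar1, jar2, jar3 may be knocked a few centimetres aside while the robot is not near it.
It also fails if it takes over 210 s, if anything falls off the work surface, if the arm or the gripper's body presses on something with over 40 N, if the wrist force passes 120 N, or if a joint passes its speed limit or range.

ROBOT

A 7-joint arm with a two-finger parallel gripper is mounted at the origin on the work surface. World frame = base frame: x ahead of the robot, y to its left, z up, the work surface at z = 0. Lengths are in m, angles in rad, forces in N, time in s.
With the tool pointing down it reaches from about 0.4 to 0.85 m from the base axis. Payload 10.4 kg.
Tool frame: the origin (TCP) lies at the very end of the fingers, on their centre line; the grasp point (between the pads) lies 19 mm behind it; z points along the fingers, y is the line along which they close (so a half turn about z gives the same grasp; the last joint's range is limited). The gripper opens to 87 mm and grips with 3 to 60 N. Pads are 19 mm wide; open, the fingers measure 117 mm over their backs; the gripper's body (75 mm by 190 mm) begins 51 mm behind the grasp point.
Start: joints at [-1.257, 0.332, -0.065, 1.46, 0.022, 1.35, -0.088], TCP at [0.207, 0.59, 0.223] pointing down, gripper open.
Joint ranges: [-2.6, 2.6], [-0.5, 2.12], [-1.47, 1.34], [0.16, 2.42], [-1.27, 4.41], [0.06, 2.06], [-2.6, 2.6]. Speed limits (rad/s): [2.22, 2.22, 2.79, 2.79, 3.14, 3.14, 3.14].

INTERFACE

Orientations are given as a unit quaternion [x, y, z, w].
In Python, from bench import read_state, cams, workorder gives the robot as it stands.
- The arm moves only by the shell command python3 -m crank 'ROWS' [FORCE]. ROWS is text: rows parted by semicolons, each of 5 numbers parted by spaces: the shift along the tool's x, y, z scaled (see below), then the turn about the tool's z scaled (see below), then the opening, from -1 (shut) to 1 (fully open). In form: dx dy dz yaw jaw; .... A call has 1 to 10 rows; each row shifts and turns the commanded pose from where the row before left it, along the tool's axes as they then stand; what a row does not reach is not made up. The controller multiplies each number of a shift by 200 mm and each number of a turn by 90 degrees. A row lasts 1/10 s, in which the tool goes at most 50 mm and 8.59 degrees, less where a joint would pass 70% of its speed; a pose out of reach is approached as far as the arm can. A call with a number of a shift or a turn outside -1 to 1 is refused whole. A call with a gripper value outside its range is refused whole. The fingers move at their own pace and stop on an object; FORCE is the grip in N (left out, the last holds). Time passes only in rows, so rows that do not move let the fingers close. It gives the time, the measured TCP pose, the force, the opening and the grip force at its end, in the units of the state.
- read_state(): the state, without advancing time (a new reading comes with each control period).
- cams.camera(name): name is "side" or "top" or "wrist"; returns a dict with "img" (480x640x3 uint8, blue, green, red), "K" (3x3 intrinsics, pixels), "xyz" and "attitude" of the camera in the world; the wrist camera has in their place "mount" (4x4, takes a point from camera to tool coordinates, whose origin is the TCP and whose axes are the flange's). Camera axes: x right, y down, z forward; pixel columns grow to the right and rows downward; lengths in m; the calibration is good to about 2 mm. A picture is of the moment at which its call begins: read the wrist's pose just before it. There is no depth.
- workorder.close_job(): hands the job in; it is judged then, once.
The state is a dict: "time": time; "joint_positions": joint angles; "joint_vel": joint speeds; "joint_torque": joint torques, N m; "ee_pos": TCP position; "eef_rot": TCP orientation; "ft_force": force on the tool from outside, world axes, zero at the start; "torque": the same for the moment, N m; "width": finger opening in m; "grip_force": force on a finger pad.
Only numpy, scipy, OpenCV 4.12 (cv2) and the standard library are available. Lean on these libraries where they do the work, as an engineer would, in place of code of your own. Each camera call takes 0.05 s, during which the arm holds its last target. There are 200 camera calls.

## Working session

There is one attempt and no reset: what is moved stays moved. The work goes in short steps, Python scripts to look and compute and a shell command to move; the robot and the scene stay as the last step left them, time stands still between calls to the robot, and variables do not carry over. Pictures are saved under pics/ and viewed, at most 14 in all, crops included, and the job is handed in when it is done.

```bash
mkdir -p pics; ls; python3 - <<'E'
from bench import read_state, cams
import cv2
s=read_state(); print(s)
for n in ("top","side"):
    c=cams.camera(n); cv2.imwrite(f"pics/{n}0.png",c["img"]); print(n,c["K"],c["xyz"],c["attitude"])
E
```

```text
pics
{'time': 0.0, 'joint_positions': array([-1.25660651,  0.33289329, -0.0647117 ,  1.46090523,  0.02157714,
        1.34989739, -0.0885073 ]), 'joint_vel': array([-1.20159249e-03,  1.07707136e-03, -1.42282158e-03, -5.22126080e-04,
        2.87806121e-03,  8.35602244e-05, -1.25811043e-03]), 'joint_torque': array([ 6.22879429e-05, -6.23263550e+01,  2.47502618e-02, -3.89905357e+01,
       -6.12646225e-02,  3.97163176e-02,  1.25103288e-04]), 'ee_pos': array([0.20640437, 0.58953923, 0.22175781]), 'eef_rot': array([ 1.67590787e-01,  9.85856395e-01, -6.97385183e-04, -9.95353356e-05]), 'ft_force': array([ 0.57425962, -0.01886593,  0.77340931]), 'torque': array([-0.00735565,  0.00578378, -0.01714581]), 'grip_force': 0.0, 'width': 0.08695013036934231}
top [[435.95276356   0.         316.7760439 ]
 [  0.         435.95276356 246.62268393]
 [  0.           0.           1.        ]] [0.46048159 0.09172537 1.12888149] [ 0.71357875 -0.69795381  0.05329233 -0.02873631]
side [[467.94085432   0.         324.45776108]
 [  0.         467.94085432 248.55113484]
 [  0.           0.           1.        ]] [ 0.04641021 -0.68595575  0.655112  ] [ 0.83509001 -0.25061773  0.14187677 -0.46870717]
```

View pics/top0.png

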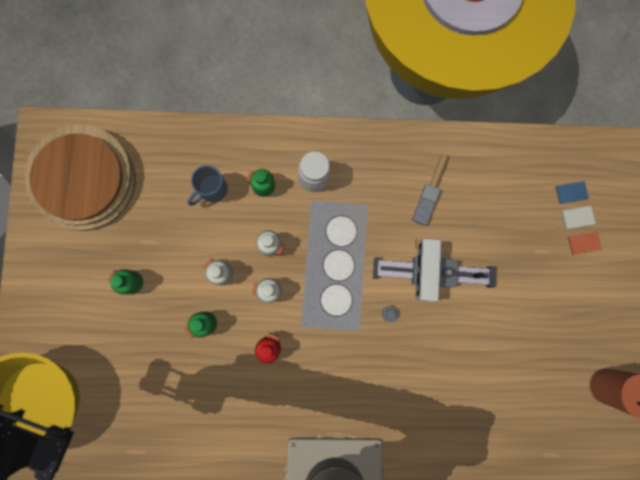

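View pics/side0.png

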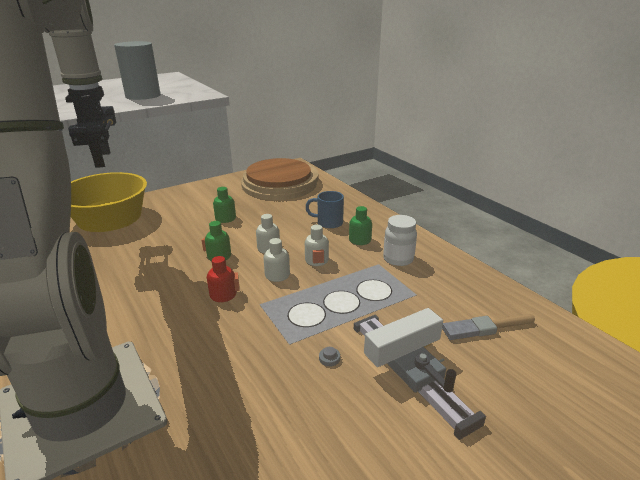

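The top view shows three white jars, at (268,242), (218,271) and (268,290). The green ones at (262,182), (125,281) and (201,323) and the red one at (267,349) are look-alikes; the white cylinder at (314,170) is the tub. The rings are at (341,231), (339,265) and (337,300), the scanner at (430,270), the button at (390,313). The side view agrees. An enlarged crop should confirm this.

```bash
cat > h.py <<'E'
import numpy as np, cv2
from scipy.spatial.transform import Rotation as R
from bench import read_state, cams
def cam(n):
    s=read_state(); c=cams.camera(n)
    if n=="wrist":
        T=np.eye(4); T[:3,:3]=R.from_quat(s["eef_rot"]).as_matrix(); T[:3,3]=s["ee_pos"]
        T=T@np.array(c["mount"])
    else:
        T=np.eye(4); T[:3,:3]=R.from_quat(c["attitude"]).as_matrix(); T[:3,3]=c["xyz"]
    return c["img"],np.array(c["K"]),T
def p2w(uv,z,K,T):
    uv=np.atleast_2d(uv).astype(float)
    d=(T[:3,:3]@np.linalg.inv(K)@np.c_[uv,np.ones(len(uv))].T).T
    return T[:3,3]+d*((z-T[2,3])/d[:,2])[:,None]
def w2p(p,K,T):
    q=(np.atleast_2d(p)-T[:3,3])@T[:3,:3]@K.T
    return q[:,:2]/q[:,2:]
def crop(img,x0,y0,x1,y1,f,name):
    cv2.imwrite(f"pics/{name}.png",cv2.resize(img[y0:y1,x0:x1],None,fx=f,fy=f,interpolation=cv2.INTER_CUBIC))
E
python3 - <<'E'
from h import *
img,K,T=cam("top")
crop(img,180,200,510,345,2.4,"top_crop")
g=img.astype(int)
m=((g.min(2)>190)).astype(np.uint8)
n,l,st,ce=cv2.connectedComponentsWithStats(m)
for i in range(1,n):
    if st[i,4]>30: print(st[i],ce[i].round(1),p2w(ce[i],0,K,T).round(4))
print("jars knob",p2w([(269,238),(218,267),(268,286)],.098,K,T).round(3))
print("button",p2w([(390,313)],.02,K,T).round(3))
print("mug tub",p2w([(208,180),(314,165)],.1,K,T).round(3))
print("head",p2w([(430,270)],.09,K,T).round(3))
w,K,T=cam("wrist"); print(K,T)
E
```

```text
[331 227   9  13  65] [335.3 232.5] [[0.6311 0.006  0.    ]]
[326 253  24  25 351] [337.3 264.5] [[ 0.547  -0.0007  0.    ]]
[323 287  26  27 461] [335.7 299.5] [[0.4566 0.0023 0.    ]]
jars knob [[0.599 0.171 0.098]
 [0.527 0.288 0.098]
 [0.485 0.17  0.098]]
button [[ 0.426 -0.134  0.02 ]]
mug tub [[0.735 0.321 0.1  ]
 [0.78  0.068 0.1  ]]
head [[ 0.532 -0.217  0.09 ]]
[[351.21814722   0.         323.02378243]
 [  0.         351.21814722 239.90714149]
 [  0.           0.           1.        ]] [[ 0.33169925  0.89834628  0.28800967  0.12577961]
 [ 0.94338431 -0.31544785 -0.10256067  0.61681788]
 [-0.00128297  0.3057231  -0.9521196   0.38359177]
 [ 0.          0.          0.          1.        ]]
```

View pics/top_crop.png

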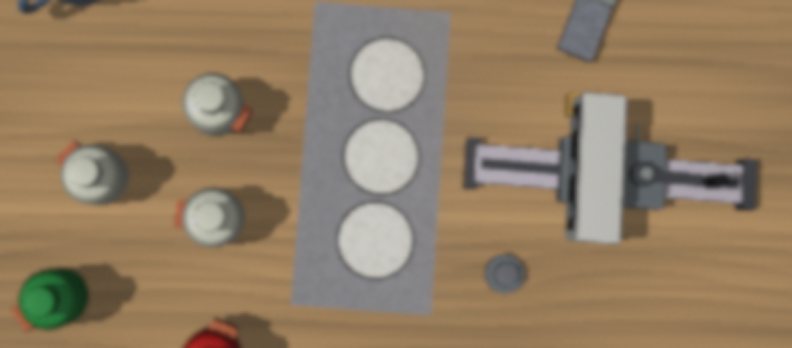

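The crop confirms three white jars. Their plaques are at crop (242,118), (68,152) and (181,214). The brass mark is just visible at crop (571,103), and the lever post is near (720,180). Next I move above the station and look with the wrist camera.

```bash
python3 -m crank '-0.2 0 0 -0.0715 1;-0.2 0 0 -0.0715 1;-0.2 0 0 -0.0715 1;-0.2 0 0 0 1;-0.2 0 0 0 1;-0.2 -0.1 0 0 1;-0.2 -0.1 0 0 1;0 -0.2 0 0 1;0 -0.2 0 0 1;0 -0.2 0 0 1'
python3 -m crank '0 -0.2 0 0 1;0 -0.2 0 0 1;0 -0.2 0 0 1;0 -0.2 0 0 1;0 -0.2 0 0 1;0 -0.2 0 0 1;0 -0.2 0 0 1;0 -0.2 0 0 1;0 -0.2 0 0 1;0 -0.2 0 0 1'
python3 - <<'E'
from h import *
img,K,T=cam("top")
c=np.array([[387,75],[381,157],[375,240]])/2.4+[180,200]-0.3
g=cv2.resize(cv2.cvtColor(img,cv2.COLOR_BGR2GRAY),None,fx=4,fy=4,interpolation=cv2.INTER_CUBIC)
print(p2w(c,0,K,T).round(4))
E
```

```text
time: 1.2
ee_pos: [0.4831, 0.4016, 0.2218]
eef_rot: [0.0, 1.0, -0.0, -0.0]
ft_force: [0.4, 0.5, -0.3]
width: 0.0872
grip_force: 0.0
time: 2.2
ee_pos: [0.4828, 0.0017, 0.2226]
eef_rot: [-0.0, 1.0, 0.0, 0.0]
ft_force: [0.5, -0.2, -0.4]
width: 0.0869
grip_force: 0.0
[[ 0.6355 -0.0089  0.    ]
 [ 0.5456 -0.0036  0.    ]
 [ 0.4562  0.0016  0.    ]]
```

```bash
python3 -m crank '0 -0.2 0 0.038 1;0 -0.2 0 0 1;0 -0.2 0 0 1;0 -0.2 0 0 1;0 -0.2 0 0 1;0 -0.1 0 0 1;0 0 0 0 1'
python3 - <<'E'
from h import *
img,K,T=cam("wrist"); cv2.imwrite("pics/w1.png",img); np.savez("w1.npz",K=K,T=T)
print(read_state()["ee_pos"],T.round(3))
E
```

```text
time: 2.95
ee_pos: [0.4715, -0.2195, 0.2225]
eef_rot: [0.032, 0.999, -0.001, -0.0]
ft_force: [-0.5, -0.4, -0.2]
width: 0.087
grip_force: 0.0
[ 0.47205771 -0.21724872  0.22234951] [[ 0.066  0.95   0.305  0.386]
 [ 0.998 -0.062 -0.021 -0.215]
 [-0.001  0.305 -0.952  0.384]
 [ 0.     0.     0.     1.   ]]
```

View pics/w1.png

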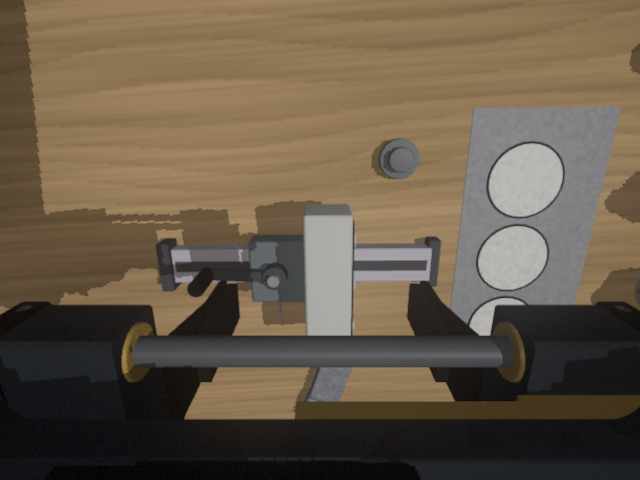

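The wrist view shows the button at (400,158), rings at (525,180) and (512,257), the clamp pivot at (272,280), the post at (200,283) and a faint pointer at (281,310). The mark is hidden by the gripper, so I back off and look again.

```bash
python3 -m crank '0.1 0 -0.15 0 1;0.1 0 -0.15 0 1;0.1 0 -0.1 0 1;0 0 0 0 1;0 0 0 0 1'
python3 - <<'E'
from h import *
img,K,T=cam("wrist"); cv2.imwrite("pics/w2_full.png",img); np.savez("w2.npz",K=K,T=T)
crop(img,180,130,480,350,2.6,"w2")
print(read_state()["ee_pos"])
E
```

```text
time: 3.5
ee_pos: [0.4131, -0.2115, 0.3025]
eef_rot: [0.029, 1.0, 0.0, 0.001]
ft_force: [0.2, -0.3, -0.4]
width: 0.0868
grip_force: 0.0
[ 0.41302799 -0.21154236  0.30179417]
```

View pics/w2.png

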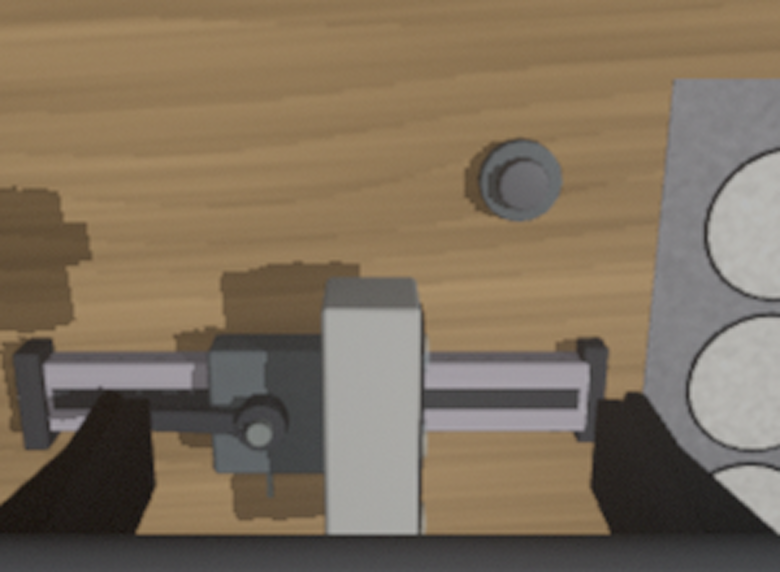

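```bash
python3 - <<'E'
from h import *
img,K,T=cam("top")
a=np.load("w1.npz");b=np.load("w2.npz")
rings=np.array([[.4562,.0016],[.5456,-.0036],[.6355,-.0089]])
print("rings w1",p2w([(525.5,179.5),(512.5,257.5)],0,a["K"],a["T"]).round(4))
yaw=-0.0585
Rs=np.array([[np.cos(yaw),-np.sin(yaw)],[np.sin(yaw),np.cos(yaw)]])
o=np.array([.5456,-.0036])
st=lambda p:((np.atleast_2d(p)[:,:2]-o)@Rs*1000).round(1)
f=lambda u,v:(180+u/2.6-.2,130+v/2.6-.2)
K2,T2=b["K"],b["T"]
for n,uv,z in [("pointer",f(271,495),.026),("pivot",f(259,432),.06),("headnearL",f(325,308),.09),("headnearR",f(417,308),.09),("button",f(525,184),.02),("railL",f(48,395),.02),("railR",f(585,397),.02)]:
    p=p2w(uv,z,K2,T2)[0]; print(n,p.round(4),st(p))
print("post w1",st(p2w((206,272),.086,a["K"],a["T"])), st(p2w((193,290),.086,a["K"],a["T"])))
t=lambda u,v:(180+u/2.4-.3,200+v/2.4-.3)
for n,uv,z in [("mark",t(571,103),.034),("headtopR",t(627,97),.09),("headtopL",t(583,94),.09),("headbotL",t(577,240),.09),("headbotR",t(621,243),.09),("button",t(506,270),.02)]:
    p=p2w(uv,z,K,T)[0]; print(n,p.round(4),st(p))
E
```

```text
rings w1 [[ 0.4547  0.0009  0.    ]
 [ 0.5451 -0.0042  0.    ]]
pointer [ 0.5844 -0.2779  0.026 ] [[  54.7 -271.5]]
pivot [ 0.5292 -0.275   0.06  ] [[  -0.5 -271.9]]
headnearL [ 0.4566 -0.2357  0.09  ] [[ -75.3 -236.9]]
headnearR [ 0.459  -0.1959  0.09  ] [[ -75.3 -197. ]]
button [ 0.422  -0.1376  0.02  ] [[-115.5 -141. ]]
railL [ 0.5209 -0.3915  0.02  ] [[  -2.  -388.7]]
railR [ 0.5389 -0.1067  0.02  ] [[  -0.7 -103.3]]
post w1 [[ -20.9 -329. ]] [[  -2.8 -343.1]]
mark [ 0.6052 -0.2025  0.034 ] [[  71.1 -195.1]]
headtopR [ 0.6053 -0.2447  0.09  ] [[  73.7 -237.2]]
headtopL [ 0.6072 -0.1998  0.09  ] [[  73.  -192.3]]
headbotL [ 0.4605 -0.1926  0.09  ] [[ -73.9 -193.6]]
headbotR [ 0.4584 -0.2368  0.09  ] [[ -73.4 -237.9]]
button [ 0.4276 -0.1359  0.02  ] [[-110.1 -138.9]]
```

```bash
python3 -m crank '0 0 0 -0.09 1;0 0 0 -0.09 1;0 0 0 -0.09 1;0 0 0 -0.09 1;0 0 0 -0.09 1;0 0 0 -0.09 1;0 0 0 -0.09 1;0 0 0 -0.09 1;0 0 0 -0.09 1;0 0 0 -0.09 1'
python3 -m crank '0 0 0 -0.05 1;0 0 0 -0.05 1;0 0 0 0 1;0 0 0 0 1'
cat >> h.py <<'E'
yaw=-0.0585; o=np.array([.5453,-.0039])
Rs=np.array([[np.cos(yaw),-np.sin(yaw)],[np.sin(yaw),np.cos(yaw)]])
def st(p): return (np.atleast_2d(p)[:,:2]-o)@Rs
def wd(x,y): return o+Rs@np.array([x,y])
def go(x,y,z):
    s=read_state(); M=R.from_quat(s["eef_rot"]).as_matrix()
    d=M.T@(np.array([x,y,z])-s["ee_pos"])
    ys=(M[:2,1]@Rs); xs=(M[:2,0]@Rs)
    print("units",(d/0.2).round(4),"ee",s["ee_pos"].round(4),"tool x in station deg",np.degrees(np.arctan2(xs[1],xs[0])).round(2),"st mm",(st(s["ee_pos"])*1000).round(1))
E
python3 - <<'E'
from h import *
print(read_state()["joint_positions"].round(2))
go(*wd(0,-.3415),.12)
E
```

```text
time: 4.6
ee_pos: [0.4082, -0.2118, 0.32]
eef_rot: [-0.484, 0.875, -0.016, 0.003]
ft_force: [-1.5, -0.0, 2.3]
width: 0.0869
grip_force: 0.0
time: 5.0
ee_pos: [0.4171, -0.1876, 0.32]
eef_rot: [-0.536, 0.844, -0.022, -0.006]
ft_force: [-0.6, -0.9, 0.5]
width: 0.0871
grip_force: 0.0
[-1.1  -0.5   1.03  1.78  0.47  1.62  2.6 ]
units [ 0.4474 -0.7918  1.041 ] ee [ 0.4171 -0.1876  0.32  ] tool x in station deg -111.8 st mm [[-117.2 -190.9]]
```

```bash
python3 -m crank '0.1 -0.15 0.1 0.09 1;0.1 -0.15 0.1 0.09 1;0 -0.1 0.1 0.09 1;0 0 0.1 0.09 1;0 0 0 0.09 1;0 0 0 0.09 1;0 0 0 0.09 1;0 0 0 0.09 1;0 0 0 0.09 1;0 0 0 0.09 1'
python3 -m crank '0 0 0 0.09 1;0 0 0 0.09 1;0 0 0 0.09 1;0 0 0 0.09 1;0 0 0 0.09 1;0 0 0 0.09 1;0 0 0 0.09 1;0 0 0 0.09 1;0 0 0 0.09 1;0 0 0 0 1'
python3 - <<'E'
from h import *
print(read_state()["joint_positions"].round(2))
go(*wd(0,-.3415),.12)
E
```

```text
time: 6.0
ee_pos: [0.4486, -0.2609, 0.25]
eef_rot: [0.145, 0.989, -0.023, 0.019]
ft_force: [0.6, 0.7, 0.5]
width: 0.0869
grip_force: 0.0
time: 7.0
ee_pos: [0.4487, -0.2607, 0.2501]
eef_rot: [0.703, 0.711, -0.008, 0.029]
ft_force: [-0.2, -0.0, 0.6]
width: 0.0871
grip_force: 0.0
[-1.24 -0.5   1.34  1.79  0.54  1.46  0.03]
units [-0.3902  0.3584  0.6823] ee [ 0.4487 -0.2607  0.2501] tool x in station deg 93.97 st mm [[ -81.4 -262. ]]
```

```bash
python3 -m crank '-0.1 0.1 0.1 0 1;-0.1 0.1 0.1 0.02 1;-0.1 0.1 0.1 0.02 1;-0.09 0.06 0.1 0 1;0 0 0 0 1;0 0 0 0 1'
python3 - <<'E'
from h import *
s=read_state();print(s["joint_positions"].round(2),s["eef_rot"].round(3))
go(*wd(0,-.3415),.12)
E
```

```text
time: 7.6
ee_pos: [0.4456, -0.2958, 0.2143]
eef_rot: [0.721, 0.69, 0.004, 0.069]
ft_force: [0.4, 0.5, 0.5]
width: 0.0871
grip_force: 0.0
[-1.15 -0.5   1.34  1.88  0.58  1.3   0.02] [0.721 0.69  0.004 0.069]
units [-0.1826  0.3566  0.5302] ee [ 0.4456 -0.2958  0.2143] tool x in station deg 90.53 st mm [[ -82.5 -297.2]]
```

```bash
python3 -m crank '0 0.15 -0.1 0 1;0 0.15 -0.1 0 1;0 0.15 0 0 1;0 0.15 0 0 1;0 0 0 0 1;0 0 0 0 1'
python3 - <<'E'
from h import *
s=read_state();print(s["joint_positions"].round(2),s["eef_rot"].round(3))
go(*wd(0,-.3415),.12)
E
```

```text
time: 8.2
ee_pos: [0.5081, -0.268, 0.2856]
eef_rot: [0.719, 0.689, 0.013, 0.093]
ft_force: [-0.4, 0.3, -0.3]
width: 0.0868
grip_force: 0.0
[-1.31 -0.5   1.34  1.72  0.61  1.4  -0.07] [0.719 0.689 0.013 0.093]
units [-0.2859 -0.0275  0.8707] ee [ 0.5081 -0.268   0.2856] tool x in station deg 90.39 st mm [[ -21.7 -265.8]]
```

```bash
python3 -m crank '0.2 0 0 0 1;0.2 0 0 0 1;0.2 0 0 0 1;0.2 0 0 0 1;0.2 0 0 0 1;0.2 0 0 0 1;0.2 0 0 0 1;0.2 0 0 0 1;0.2 0 0 0 1;0.2 0 0 0 1'
python3 - <<'E'
from h import *
s=read_state();print(s["joint_positions"].round(2),s["eef_rot"].round(3))
E
python3 -m crank '0.2 0 0 0 1;0.2 0 0 0 1;0.2 0 0 0 1;0.1 0.1 0 0 1;0 0.2 0 0 1;0 0.2 0 0 1;0 0 0 0 1'
python3 - <<'E'
from h import *
s=read_state();print(s["joint_positions"].round(2),s["eef_rot"].round(3))
E
```

```text
time: 9.2
ee_pos: [0.5292, 0.1297, 0.2414]
eef_rot: [0.72, 0.688, 0.014, 0.093]
ft_force: [-0.4, 0.2, 0.9]
width: 0.0868
grip_force: 0.0
[-1.64  0.09  1.29  1.79  0.08  1.22 -0.42] [0.72  0.688 0.014 0.093]
time: 9.9
ee_pos: [0.6396, 0.2593, 0.2407]
eef_rot: [0.721, 0.686, 0.012, 0.095]
ft_force: [0.3, -0.2, -1.2]
width: 0.0872
grip_force: 0.0
[-1.21  0.58  1.02  1.38 -0.34  1.33 -0.29] [0.721 0.686 0.012 0.095]
```

```bash
python3 - <<'E'
from h import *
s=read_state();M=R.from_quat(s["eef_rot"]).as_matrix();print(M.round(3))
E
python3 -m crank '0 0.2 0 0 1;0 0.2 0 0 1;0 0 0 0 1;0 0 0 0 1;0 0 0 0 1'
python3 - <<'E'
from h import *
s=read_state();print(s["joint_positions"].round(2),s["eef_rot"].round(4), R.from_quat(s["eef_rot"]).as_matrix()[:,2])
E
```

```text
[[ 0.059  0.987  0.148]
 [ 0.992 -0.041 -0.121]
 [-0.114  0.154 -0.982]]
time: 10.4
ee_pos: [0.7136, 0.2616, 0.2534]
eef_rot: [0.719, 0.688, 0.013, 0.093]
ft_force: [0.2, 0.5, -0.1]
width: 0.0868
grip_force: 0.0
[-1.01  0.72  0.96  1.13 -0.43  1.43 -0.23] [0.7194 0.6882 0.0128 0.0932] [ 0.14668953 -0.11646848 -0.98230203]
```

```bash
python3 -m crank '0 0 -0.05 -0.09 1;0 0 -0.05 -0.09 1;0 0 -0.05 -0.09 1;0 0 -0.05 -0.09 1;0 0 -0.05 -0.09 1;0 0 -0.05 -0.09 1;0 0 -0.05 -0.09 1;0 0 -0.05 -0.09 1;0 0 -0.05 -0.09 1;0 0 -0.05 -0.09 1'
python3 -m crank '0.12 0.17 0 -0.02 1;0.12 0.17 0 -0.02 1;0.12 0.17 0 -0.02 1;0.12 0.17 0 -0.02 1;0.12 0.17 0 -0.02 1;0.12 0.17 0 0 1;0.12 0.17 0 0 1;0.12 0.17 0 0 1;0.15 0.1 0 0 1;0.17 0.1 0 0 1'
python3 - <<'E'
from h import *
s=read_state();print(s["joint_positions"].round(2),s["eef_rot"].round(4), R.from_quat(s["eef_rot"]).as_matrix().round(3))
E
```

```text
time: 11.4
ee_pos: [0.6982, 0.2744, 0.3527]
eef_rot: [0.096, 0.991, -0.051, 0.079]
ft_force: [0.3, -0.5, 0.5]
width: 0.0873
grip_force: 0.0
time: 12.4
ee_pos: [0.4777, 0.6028, 0.2795]
eef_rot: [0.021, 0.995, -0.057, 0.075]
ft_force: [-0.2, -0.1, 0.4]
width: 0.0872
grip_force: 0.0
[-1.33  0.73  0.62  0.89 -0.21  1.61  0.67] [ 0.0213  0.9953 -0.0572  0.0754] [[-0.988  0.051  0.148]
 [ 0.034  0.993 -0.117]
 [-0.153 -0.111 -0.982]]
```

```bash
python3 -m crank '0.17 0.08 -0.07 0 1;0.17 0.08 -0.07 0 1;0.17 0.08 -0.07 0 1;0.17 0.06 -0.07 0 1;0.18 0.04 -0.07 0 1;0.18 0.02 -0.06 0 1;0.18 0 -0.05 0 1;0.18 0 -0.05 0 1;0.18 0 -0.05 0 1;0.18 0 -0.05 0 1'
python3 -m crank '0.18 0 -0.05 0 1;0.18 0 -0.05 0 1;0.18 -0.02 -0.05 0 1;0.18 -0.04 -0.05 0 1;0.18 -0.05 -0.05 0 1;0.18 -0.06 -0.05 0 1;0.18 -0.07 -0.05 0 1;0.18 -0.07 -0.05 0 1;0.17 -0.08 -0.05 0 1;0.17 -0.08 -0.05 0 1'
python3 - <<'E'
from h import *
s=read_state();print(s["joint_positions"].round(2),s["eef_rot"].round(4), R.from_quat(s["eef_rot"]).as_matrix().round(3))
E
```

```text
time: 13.4
ee_pos: [0.1151, 0.6992, 0.3387]
eef_rot: [0.021, 0.995, -0.057, 0.075]
ft_force: [-0.5, 0.3, -0.5]
width: 0.0872
grip_force: 0.0
time: 14.4
ee_pos: [-0.2556, 0.6288, 0.3929]
eef_rot: [0.021, 0.995, -0.057, 0.075]
ft_force: [-0.0, -0.5, 0.1]
width: 0.087
grip_force: 0.0
[-2.29  0.65  0.54  0.74 -0.22  1.97 -0.37] [ 0.021   0.9953 -0.057   0.0753] [[-0.988  0.05   0.148]
 [ 0.033  0.993 -0.117]
 [-0.152 -0.11  -0.982]]
```

```bash
python3 -m crank '0.17 -0.11 -0.04 0 1;0.17 -0.11 -0.04 0 1;0.16 -0.12 -0.04 0 1;0.16 -0.12 -0.04 0 1;0.14 -0.13 -0.04 0 1;0.14 -0.13 -0.04 0 1;0.12 -0.14 -0.04 0 1;0 0 -0.1 0 1;0 0 -0.1 0 1'
python3 - <<'E'
from h import *
s=read_state();print(s["joint_positions"].round(2), R.from_quat(s["eef_rot"]).as_matrix().round(3)[:,2])
E
```

```text
time: 15.3
ee_pos: [-0.4728, 0.4639, 0.4468]
eef_rot: [0.02, 0.997, -0.043, 0.061]
ft_force: [0.8, 1.0, 0.5]
width: 0.0869
grip_force: 0.0
[-2.57  0.6   0.31  0.65 -0.16  2.06 -0.83] [ 0.12  -0.088 -0.989]
```

It works: with j6 at its limit, going up here reduces the tilt. I continue in small steps.

```bash
python3 -m crank '0 0 -0.1 0 1;0 0 -0.1 0 1;0 0 -0.1 0 1;0 0 -0.1 0 1'
python3 -c "
from h import *
s=read_state();print(s['joint_positions'].round(2), R.from_quat(s['eef_rot']).as_matrix().round(3)[:,2])"
python3 -m crank '0 0 -0.1 0 1;0 0 -0.1 0 1'
python3 -c "
from h import *
s=read_state();print(s['joint_positions'].round(2), R.from_quat(s['eef_rot']).as_matrix().round(3)[:,2])"
```

```text
time: 15.7
ee_pos: [-0.462, 0.4556, 0.486]
eef_rot: [0.022, 0.999, -0.023, 0.04]
ft_force: [0.7, 0.6, -1.3]
width: 0.087
grip_force: 0.0
[-2.58  0.54  0.33  0.65 -0.16  2.06 -0.83] [ 0.079 -0.047 -0.996]
time: 15.9
ee_pos: [-0.4572, 0.4495, 0.5049]
eef_rot: [0.022, 0.999, -0.013, 0.03]
ft_force: [-0.8, -0.3, -0.5]
width: 0.0873
grip_force: 0.0
[-2.6   0.51  0.34  0.65 -0.16  2.06 -0.83] [ 0.059 -0.027 -0.998]
```

```bash
python3 -m crank '0 -0.1 -0.1 0 1;0 -0.1 -0.1 0 1'
python3 -c "
from h import *
s=read_state();print(s['joint_positions'].round(2), R.from_quat(s['eef_rot']).as_matrix().round(3)[:,2])"
python3 -m crank '0 -0.1 -0.1 0 1;0 -0.1 -0.1 0 1'
python3 -c "
from h import *
s=read_state();print(s['joint_positions'].round(2), R.from_quat(s['eef_rot']).as_matrix().round(3)[:,2])"
```

```text
time: 16.1
ee_pos: [-0.4558, 0.4059, 0.5294]
eef_rot: [0.022, 0.999, -0.006, 0.022]
ft_force: [0.2, 0.4, -0.0]
width: 0.087
grip_force: 0.0
[-2.6   0.42  0.2   0.71 -0.07  2.06 -0.92] [ 0.044 -0.013 -0.999]
time: 16.3
ee_pos: [-0.4539, 0.3622, 0.5519]
eef_rot: [0.021, 1.0, 0.001, 0.012]
ft_force: [-0.3, 0.7, 1.8]
width: 0.0872
grip_force: 0.0
[-2.6   0.34  0.08  0.77 -0.01  2.06 -1.  ] [ 0.023  0.001 -1.   ]
```

```bash
python3 -m crank '0 -0.07 -0.1 0 1;0 0.1 0.2 0 1;-0.05 0.15 0.2 0 1;-0.1 0.15 0.2 0 1;-0.1 0.15 0.2 0 1;-0.15 0.15 0.15 0 1;-0.18 0.12 0.1 0 1;-0.18 0.1 0 0 1;-0.2 0.1 0 0 1;-0.2 0.05 0 0 1'
python3 -m crank '-0.2 0 0 0 1;-0.2 0 0 0 1;-0.2 0 0 0 1;-0.2 0 0 0 1;-0.2 0 0 0 1;-0.2 -0.05 0 0 1;-0.2 -0.05 0 0 1;-0.18 -0.07 0 0 1;-0.18 -0.08 0 0 1;-0.18 -0.1 0 0 1'
python3 -c "
from h import *
s=read_state();print(s['joint_positions'].round(2), R.from_quat(s['eef_rot']).as_matrix().round(3)[:,2])"
```

```text
time: 17.3
ee_pos: [-0.2113, 0.5482, 0.3626]
eef_rot: [0.022, 1.0, 0.004, 0.007]
ft_force: [-0.0, 1.6, -1.1]
width: 0.0872
grip_force: 0.0
time: 18.3
ee_pos: [0.1725, 0.46, 0.3673]
eef_rot: [0.021, 1.0, 0.004, 0.006]
ft_force: [1.0, 0.2, 0.3]
width: 0.0871
grip_force: 0.0
[-1.8  -0.04  0.48  1.58  0.03  1.59  0.2 ] [ 0.013  0.008 -1.   ]
```

```bash
python3 -m crank '-0.12 0.2 0.08 0 1;-0.12 0.2 0.08 0 1;-0.12 0.2 0.08 0 1;-0.12 0.2 0.08 0 1;-0.12 0.2 0.08 0 1;-0.2 -0.08 0 0 1;-0.2 -0.1 0 0 1;-0.2 -0.13 0 0 1;-0.18 -0.15 0 0 1;-0.17 -0.15 0 0 1'
python3 -m crank '-0.15 -0.17 0 0 1;-0.15 -0.18 0 0 1;-0.13 -0.18 0 0 1;-0.12 -0.18 0 0 1;-0.12 -0.18 0 0 1;-0.1 -0.18 0 0 1;-0.08 -0.2 0 0 1;-0.07 -0.2 0 0 1;-0.05 -0.2 0 0 1;-0.03 -0.2 0 0 1'
python3 -c "
from h import *
s=read_state();print(s['joint_positions'].round(2), R.from_quat(s['eef_rot']).as_matrix().round(3)[:,2])"
```

```text
time: 19.3
ee_pos: [0.4867, 0.5246, 0.2919]
eef_rot: [0.021, 1.0, 0.004, 0.007]
ft_force: [0.7, 0.1, -0.4]
width: 0.0871
grip_force: 0.0
time: 20.3
ee_pos: [0.6693, 0.1421, 0.2913]
eef_rot: [0.021, 1.0, 0.004, 0.007]
ft_force: [-0.3, -0.4, 0.1]
width: 0.087
grip_force: 0.0
[-0.72  0.5   0.7   1.21 -0.32  1.52  1.45] [ 0.014  0.008 -1.   ]
```

```bash
python3 -m crank '0 0 0 0.09 1;0 0 0 0.09 1;0 0 0 0.09 1;0 0 0 0.09 1;0 0 0 0.09 1;0 0 0 0.09 1;0 0 0 0.09 1;0 0 0 0.09 1;0 0 0 0.09 1;0 0 0 0.09 1'
python3 -m crank '-0.1 0.15 0 0.06 1;-0.2 0.15 0 0.05 1;-0.2 0.1 0 0 1;-0.2 0 0 0 1;-0.2 0 0 0 1;-0.2 0 0 0 1;-0.2 0 0 0 1;-0.2 0 0 0 1;-0.2 0 0 0 1;-0.2 0 0 0 1'
python3 - <<'E'
from h import *
s=read_state();print(s['joint_positions'].round(2), R.from_quat(s['eef_rot']).as_matrix().round(3)[:,2])
go(*wd(0,-.3415),.12)
E
```

```text
time: 21.3
ee_pos: [0.6689, 0.1442, 0.2915]
eef_rot: [0.668, 0.745, 0.008, 0.002]
ft_force: [-0.6, 0.2, 0.3]
width: 0.0868
grip_force: 0.0
time: 22.3
ee_pos: [0.7331, -0.2337, 0.2896]
eef_rot: [0.727, 0.686, 0.008, 0.002]
ft_force: [1.0, 0.3, 0.3]
width: 0.087
grip_force: 0.0
[-0.15  0.79  0.93  0.89 -0.63  1.68  0.47] [ 0.014  0.008 -1.   ]
units [-0.6221 -1.016   0.8292] ee [ 0.7331 -0.2337  0.2896] tool x in station deg 90.05 st mm [[ 200.9 -218.4]]
```

```bash
python3 -m crank '-0.15 -0.1 0.05 0 1;-0.15 -0.1 0.05 0 1;-0.15 -0.1 0.05 0 1;-0.1 -0.1 0.1 0 1;-0.07 -0.15 0.1 0 1;0 -0.15 0.1 0 1;0 -0.15 0.1 0 1;0 -0.16 0.1 0 1;0 0 0 0 1;0 0 0 0 1'
python3 - <<'E'
from h import *
s=read_state();print(s['joint_positions'].round(2), R.from_quat(s['eef_rot']).as_matrix().round(3)[:,2])
go(*wd(0,-.3415),.056)
img,K,T=cam("wrist"); cv2.imwrite("pics/w3.png",img); np.savez("w3.npz",K=K,T=T)
print("pred post top",w2p([[*wd(0,-.3415),.086],[*wd(-.07,-.28),.086]],K,T).round(0))
E
```

```text
time: 23.3
ee_pos: [0.526, -0.3431, 0.1559]
eef_rot: [0.727, 0.686, 0.008, 0.002]
ft_force: [0.8, 0.1, 0.2]
width: 0.0868
grip_force: 0.0
[-0.22  0.55  1.02  1.59 -0.5   1.27  0.82] [ 0.014  0.009 -1.   ]
units [-0.0137 -0.0095  0.4991] ee [ 0.526  -0.3431  0.1559] tool x in station deg 90.0 st mm [[   0.6 -339.7]]
pred post top [[322. 256.]
 [214. 167.]]
```

View pics/w3.png

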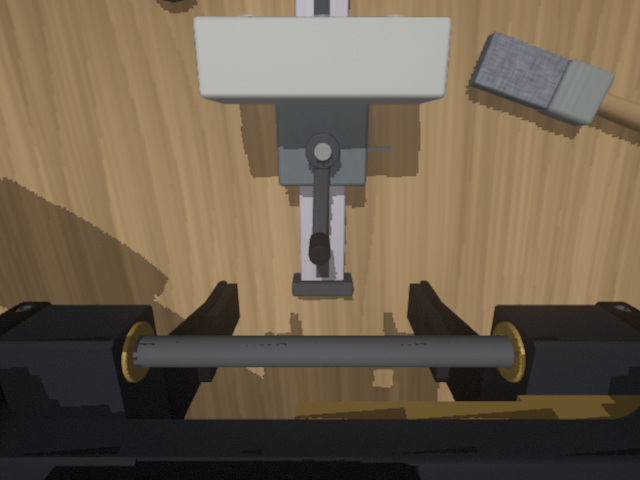

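The post top is at (319,256), as predicted. I descend, grip the post and swing the lever.

```bash
python3 -m crank '-0.014 -0.01 0.12 0 1;0 0 0.12 0 1;0 0 0.12 0 1;0 0 0.12 0 1;0 0 0 0 -0.6;0 0 0 0 -0.9;0 0 0 0 -0.9;0 0 0 0 -0.9;0 0 0 0 -0.9;0 0 0 0 -0.9' 15
python3 - <<'E'
from h import *
go(*wd(0,-.3415),.056)
p=np.array([0,-.2715]); 
q0=p+[0,-.07]
for a in np.arange(.145,1.46,.145):
    q=p+.07*np.array([-np.sin(a),-np.cos(a)]); d=(q-q0)/.2; q0=q
    print(round(a,3),"dx(sty) %.3f dy(stx) %.3f"%(d[1],d[0]))
E
```

```text
time: 24.35
ee_pos: [0.5254, -0.3455, 0.0601]
eef_rot: [0.727, 0.686, 0.008, 0.002]
ft_force: [0.1, -0.7, 0.8]
width: 0.0469
grip_force: 0.0
units [ 0.0031 -0.0009  0.0203] ee [ 0.5254 -0.3455  0.0601] tool x in station deg 90.02 st mm [[ 1.000e-01 -3.421e+02]]
0.145 dx(sty) 0.004 dy(stx) -0.051
0.29 dx(sty) 0.011 dy(stx) -0.050
0.435 dx(sty) 0.018 dy(stx) -0.047
0.58 dx(sty) 0.025 dy(stx) -0.044
0.725 dx(sty) 0.031 dy(stx) -0.040
0.87 dx(sty) 0.036 dy(stx) -0.035
1.015 dx(sty) 0.041 dy(stx) -0.030
1.16 dx(sty) 0.045 dy(stx) -0.024
1.305 dx(sty) 0.048 dy(stx) -0.017
1.45 dx(sty) 0.050 dy(stx) -0.010
```

```bash
python3 -m crank '0 0 0 0 -1;0 0 0 0 -1;0 0 0 0 -1;0 0 0 0 -1;0 0 0 0 -1;0 0 0 0 -1;0 0 0 0 -1' 15
```

```text
time: 25.05
ee_pos: [0.5251, -0.3454, 0.0595]
eef_rot: [0.727, 0.686, 0.007, 0.002]
ft_force: [-0.1, -0.0, 0.0]
width: 0.0154
grip_force: 15.0
```

```bash
python3 -m crank '0.004 -0.051 0 0 -1;0.011 -0.05 0 0 -1;0.018 -0.047 0 0 -1;0.025 -0.044 0 0 -1;0.031 -0.04 0 0 -1'
```

```text
time: 25.55
ee_pos: [0.4794, -0.3247, 0.0594]
eef_rot: [0.728, 0.686, 0.008, 0.002]
ft_force: [3.1, -1.5, 2.7]
width: 0.0154
grip_force: 15.0
```

Good, moving with the post. Finish the swing with a slight overtravel.

```bash
python3 -m crank '0.036 -0.035 0 0 -1;0.041 -0.03 0 0 -1;0.045 -0.024 0 0 -1;0.048 -0.017 0 0 -1;0.05 -0.01 0 0 -1;0.012 0 0 0 -1;0 0 0 0 -1'
python3 -c "
from h import *
go(0,0,0)"
python3 -m crank '0 0 0 0 1;0 0 0 0 1;0 0 0 0 1;0 0 0 0 1;0 0 0 0 1;0 0 -0.2 0 1;0 0 -0.2 0 1;0 0 -0.1 0 1;0 0 0 0 1'
python3 - <<'E'
from h import *
s=read_state();print(s['joint_positions'].round(2))
img,K,T=cam("top"); 
crop(img,360,210,510,330,5,"top2"); go(*wd(.045,-.2155),.2)
E
```

```text
time: 26.25
ee_pos: [0.4612, -0.276, 0.0594]
eef_rot: [0.727, 0.687, 0.008, 0.003]
ft_force: [9.8, -3.3, -4.8]
width: 0.0156
grip_force: 15.0
units [ 1.2469 -2.384   0.2698] ee [ 0.4612 -0.276   0.0594] tool x in station deg 90.15 st mm [[ -68.  -276.6]]
time: 27.15
ee_pos: [0.4592, -0.2788, 0.1616]
eef_rot: [0.727, 0.686, 0.009, 0.003]
ft_force: [-0.5, -0.7, -0.3]
width: 0.0794
grip_force: 0.0
[-0.52  0.33  1.18  1.83 -0.34  1.2   0.71]
units [ 0.3177  0.5803 -0.1891] ee [ 0.4587 -0.2781  0.1599] tool x in station deg 90.03 st mm [[ -70.5 -278.8]]
```

View pics/top2.png

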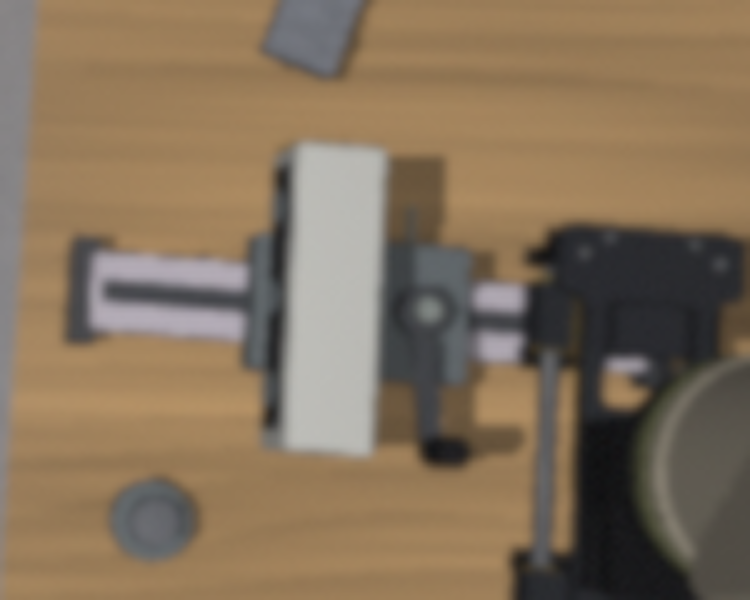

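Lever post at (445,450), open to station -x. The carriage crept about 10 mm forward (head top x from 290 to 385). Next I go over the head and turn the tool.

```bash
python3 -m crank '0 0.12 -0.06 0 1;0 0.12 -0.06 0 1;0.1 0.12 -0.06 0 1;0.1 0.12 0 0 1;0.15 0.1 0 0 1;0 0 0 0.09 1;0 0 0 0.09 1;0 0 0 0.09 1;0 0 0 0.09 1;0 0 0 0.09 1'
python3 -m crank '0 0 0 0.09 1;0 0 0 0.09 1;0 0 0 0.09 1;0 0 0 0.09 1;0 0 0 0.09 1;0 0 0 0.05 1;0 0 0 0.05 1;0 0 0 0 1;0 0 0 0 1'
python3 - <<'E'
from h import *
s=read_state();print(s['joint_positions'].round(2), R.from_quat(s['eef_rot']).as_matrix().round(3)[:,2])
img,K,T=cam("top")
f=lambda u,v:(360+u/5-.4,210+v/5-.4)
e=st(p2w([f(294,145),f(386,150),f(284,450),f(374,454)],.09,K,T)); print(e*1000)
go(*wd(.045,e[:,1].mean()),.07)
img,K,T=cam("wrist"); cv2.imwrite("pics/w4.png",img); np.savez("w4.npz",K=K,T=T)
E
```

```text
time: 28.2
ee_pos: [0.5769, -0.2149, 0.1954]
eef_rot: [0.921, 0.389, 0.007, -0.002]
ft_force: [-1.1, -0.4, 0.2]
width: 0.0875
grip_force: 0.0
time: 29.1
ee_pos: [0.5772, -0.2151, 0.1962]
eef_rot: [1.0, -0.028, 0.006, -0.004]
ft_force: [0.8, -0.4, 0.4]
width: 0.0872
grip_force: 0.0
[-0.59  0.65  1.3   1.58 -0.65  1.4  -0.86] [ 0.012  0.008 -1.   ]
[[  73.07388095 -181.61160587]
 [  74.38310291 -226.69241692]
 [ -74.08700871 -184.36120422]
 [ -72.58550488 -227.7228918 ]]
units [-0.0034 -0.0141  0.6323] ee [ 0.5772 -0.2151  0.1964] tool x in station deg 0.12 st mm [[  44.2 -209. ]]
```

View pics/w4.png

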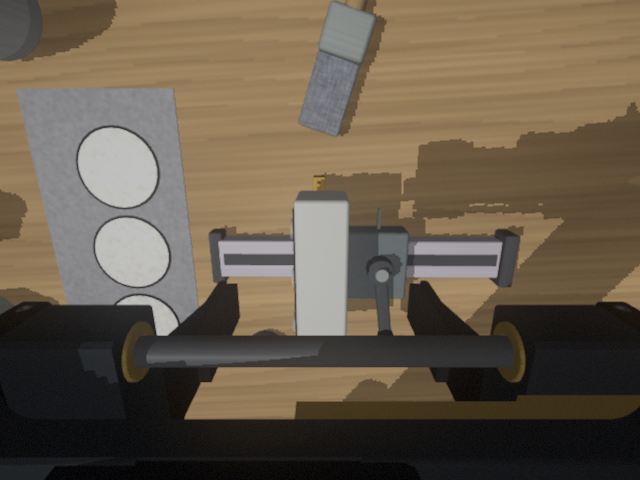

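The mark shows at (318,183), the pointer tip at (379,210) and the lever is open at (385,330). I crop to measure.

```bash
python3 - <<'E'
from h import *
img=cv2.imread("pics/w4.png"); a=np.load("w4.npz");K,T=a["K"],a["T"]
crop(img,285,160,405,240,6,"w4c")
for z in (0,.034): print(z,(st(p2w([(313.5,176),(319,176),(325,176),(319,190)],z,K,T))*1000).round(1).tolist())
print("ptr",(st(p2w([(379,211)],.026,K,T))*1000).round(1))
E
```

```text
0 [[83.1, -198.6], [83.1, -204.1], [83.1, -210.2], [68.9, -204.1]]
0.034 [[87.2, -199.8], [87.2, -204.8], [87.2, -210.3], [74.3, -204.8]]
ptr [[  52.8 -262.6]]
```

View pics/w4c.png

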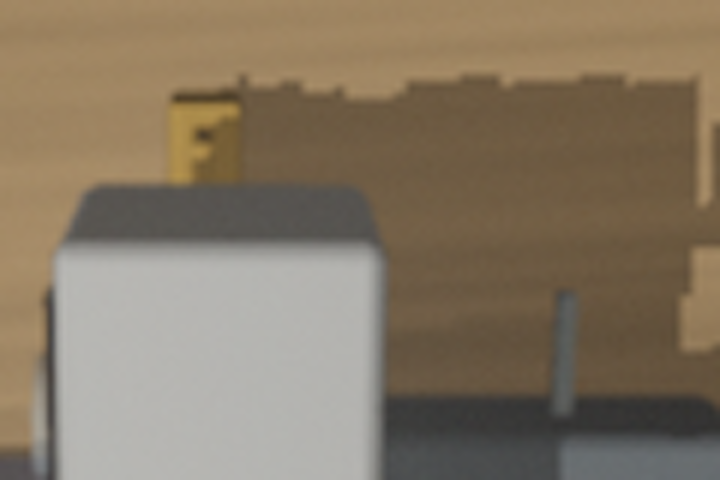

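```bash
python3 -m crank '0 -0.01 0.13 0 1;0 0 0.13 0 1;0 0 0.13 0 1;0 0 0.13 0 1;0 0 0.13 0 1;0 0 0 0 -1;0 0 0 0 -1;0 0 0 0 -1;0 0 0 0 -1;0 0 0 0 -1' 25
python3 -m crank '0 0 0 0 -1;0 0 0 0 -1;0 0 0 0 -1'
python3 -c "
from h import *
go(0,0,0)"
```

```text
time: 30.2
ee_pos: [0.5798, -0.2123, 0.0681]
eef_rot: [1.0, -0.029, 0.007, -0.004]
ft_force: [0.1, 0.0, -0.6]
width: 0.0548
grip_force: 0.0
time: 30.5
ee_pos: [0.5796, -0.2124, 0.0676]
eef_rot: [1.0, -0.029, 0.007, -0.004]
ft_force: [0.2, -0.2, 3.3]
width: 0.0439
grip_force: 25.0
units [-2.9589 -0.8891  0.3063] ee [ 0.5796 -0.2124  0.0676] tool x in station deg 0.01 st mm [[  46.4 -206.2]]
```

```bash
python3 -m crank '0 -0.03 0 0 -1;0 -0.05 0 0 -1;0 -0.05 0 0 -1;0 -0.05 0 0 -1;0 -0.05 0 0 -1;0 -0.04 0 0 -1;0 -0.01 0 0 -1;0 0 0 0 -1;0 0 0 0 -1;0 0 0 0 -1'
python3 - <<'E'
from h import *
go(0,0,0)
img,K,T=cam("wrist"); cv2.imwrite("pics/w5f.png",img); np.savez("w5.npz",K=K,T=T)
t,Kt,Tt=cam("top"); cv2.imwrite("pics/top3.png",t)
P=np.r_[wd(.055,-.206),.026]; print(w2p(P,K,T),w2p(P,Kt,Tt))
a=cv2.resize(img[100:300,200:500],None,fx=2,fy=2,interpolation=cv2.INTER_CUBIC)
u,v=w2p(P,Kt,Tt)[0].astype(int)
b=cv2.resize(t[v-25:v+25,u-40:u+25],(520,400),interpolation=cv2.INTER_CUBIC)
c=np.zeros((800,600,3),np.uint8); c[:400]=a; c[400:,:520]=b; print(u-40,v-25)
cv2.imwrite("pics/m5.png",cv2.resize(c,(450,600)))
E
```

```text
time: 31.5
ee_pos: [0.5827, -0.1568, 0.0677]
eef_rot: [1.0, -0.029, 0.007, -0.004]
ft_force: [3.1, -4.0, -3.0]
width: 0.0438
grip_force: 25.0
units [-2.9587 -0.6092  0.3046] ee [ 0.5827 -0.1568  0.0677] tool x in station deg -0.01 st mm [[  46.3 -150.4]]
[[412.26891378 255.80748392]] [[420.78112    249.66485026]]
380 224
```

View pics/m5.png

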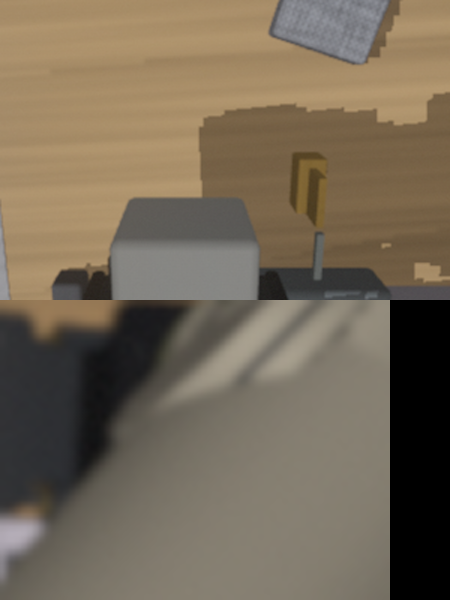

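```bash
python3 - <<'E'
from h import *
img=cv2.imread("pics/w5f.png"); crop(img,380,195,440,265,8,"w5c")
E
```

```text
(no output)
```

View pics/w5c.png

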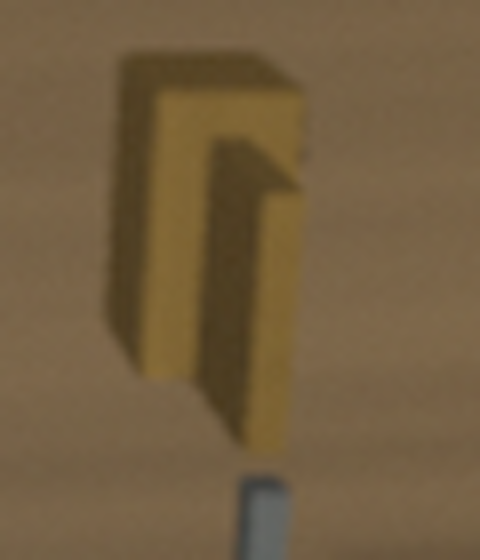

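```bash
python3 - <<'E'
from h import *
a=np.load("w5.npz");K,T=a["K"],a["T"]
m=st(p2w([(412.7,250.2)],.034,K,T)); p=st(p2w([(412.7,254.9)],.026,K,T)); print(m*1000,p*1000,(m-p)*1000)
E
```

```text
[[  61.3576718  -203.90913852]] [[  55.59290994 -206.22167238]] [[5.76476186 2.31253386]]
```

```bash
python3 -m crank '0 -0.006 0 0 -1;0 -0.0055 0 0 -1;0 0 0 0 -1;0 0 0 0 -1;0 0 0 0 -1'
python3 - <<'E'
from h import *
go(0,0,0)
img,K,T=cam("wrist"); crop(img,380,195,440,265,8,"w6c"); np.savez("w6.npz",K=K,T=T)
E
python3 -m crank '0 0 0 0 1;0 0 0 0 1;0 0 0 0 1;0 0 0 0 1;0 0 0 0 1;0 0 -0.15 0 1;0 0 -0.2 0 1;0 0 -0.2 0 1;0 0 -0.15 0 1;0 0 0 0 1'
python3 - <<'E'
from h import *
go(0,0,0); print(read_state()['joint_positions'].round(2))
img,K,T=cam("wrist"); cv2.imwrite("pics/w7f.png",img);np.savez("w7.npz",K=K,T=T)
print(w2p([[*wd(.055,-.204),.026],[*wd(.061,-.204),.034]],K,T))
a=cv2.imread("pics/w6c.png"); u,v=w2p([[*wd(.058,-.204),.03]],K,T)[0].astype(int)
b=cv2.resize(img[v-25:v+25,u-20:u+20],(448,560),interpolation=cv2.INTER_CUBIC); print(u-20,v-25)
cv2.imwrite("pics/m7.png",cv2.resize(np.hstack([a,b]),None,fx=.85,fy=.85))
E
```

```text
time: 32.1
ee_pos: [0.5828, -0.1548, 0.0677]
eef_rot: [1.0, -0.029, 0.007, -0.003]
ft_force: [3.8, -6.3, -5.0]
width: 0.0437
grip_force: 25.0
units [-2.9589 -0.599   0.3036] ee [ 0.5828 -0.1548  0.0677] tool x in station deg -0.03 st mm [[  46.3 -148.5]]
time: 33.15
ee_pos: [0.5823, -0.1562, 0.2119]
eef_rot: [1.0, -0.029, 0.009, -0.004]
ft_force: [0.3, -0.6, -0.1]
width: 0.0869
grip_force: 0.0
units [-2.9713 -0.6004  1.0099] ee [ 0.5823 -0.1562  0.2119] tool x in station deg -0.01 st mm [[  45.8 -149.9]]
[-0.72  0.57  1.3   1.6  -0.58  1.39 -0.99]
[[377.23453692 208.22667404]
 [378.63630777 203.8628687 ]]
357 181
```

View pics/m7.png

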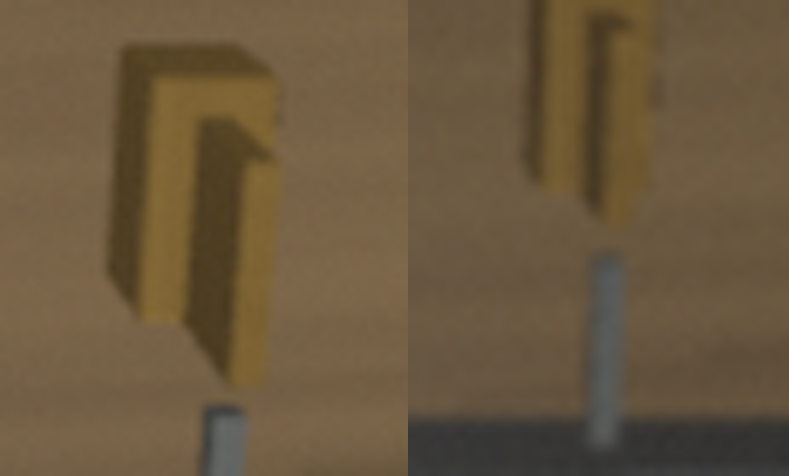

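Pointer and blade agree to within 0.5 mm: (377.9,208.1) against (379.0,203.9), with the height difference allowed for. Now I turn the tool back and fetch the lever.

```bash
python3 -m crank '0 0 0 -0.09 1;0 0 0 -0.09 1;0 0 0 -0.09 1;0 0 0 -0.09 1;0 0 0 -0.09 1;0 0 0 -0.09 1;0 0 0 -0.09 1;0 0 0 -0.09 1;0 0 0 -0.09 1;0 0 0 -0.09 1'
python3 -m crank '0 0 0 -0.05 1;-0.1 -0.12 0 -0.05 1;-0.1 -0.12 0 0 1;-0.1 -0.12 0 0 1;0 -0.12 0 0 1;0 -0.09 0 0 1;0 0 0 0 1;0 0 0 0 1'
python3 - <<'E'
from h import *
s=read_state();print(s['joint_positions'].round(2), R.from_quat(s['eef_rot']).as_matrix().round(3)[:,2])
go(*wd(-.069,-.214),.058)
img,K,T=cam("wrist"); P=[[*wd(-.069,-.214),.086],[*wd(0,-.2045),.06]]; uv=w2p(P,K,T); print(uv)
u,v=uv[0].astype(int); crop(img,max(u-60,0),max(v-70,0),u+140,v+60,4,"w8c"); print(u-60,v-70); np.savez("w8.npz",K=K,T=T)
E
```

```text
time: 34.2
ee_pos: [0.5803, -0.1545, 0.2063]
eef_rot: [0.777, 0.629, 0.007, 0.0]
ft_force: [-0.1, -0.4, 0.0]
width: 0.0869
grip_force: 0.0
time: 35.0
ee_pos: [0.4625, -0.2053, 0.2054]
eef_rot: [0.727, 0.687, 0.008, 0.001]
ft_force: [-0.3, -0.3, -0.6]
width: 0.0867
grip_force: 0.0
[-0.65  0.08  1.05  1.84 -0.09  1.25  0.37] [ 0.013  0.009 -1.   ]
units [-4.740e-02  2.000e-04  7.365e-01] ee [ 0.4625 -0.2053  0.2054] tool x in station deg 90.09 st mm [[ -70.9 -205.9]]
[[324.63441066 242.78751789]
 [400.19114182 223.80272592]]
264 172
```

View pics/w8c.png

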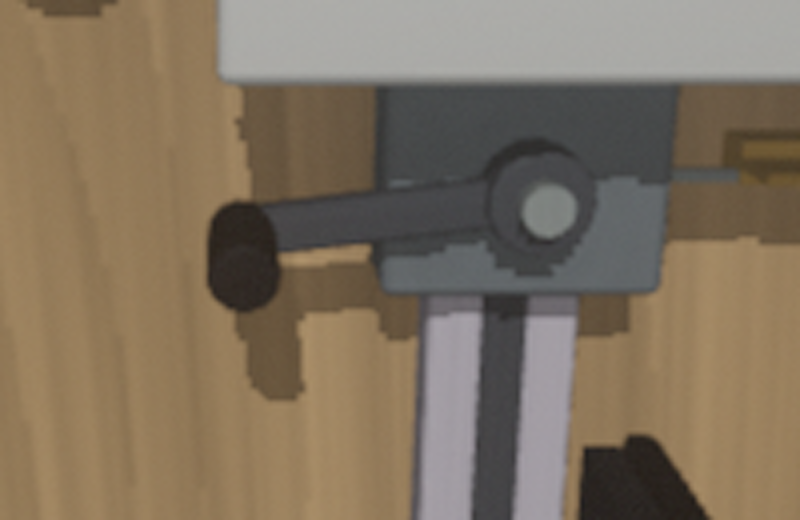

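Post top at (325,241), as predicted. I grip it lightly, so that the carriage is not dragged, and swing it home.

```bash
python3 -m crank '-0.042 0 0.14 0 1;0 0 0.15 0 1;0 0 0.15 0 1;0 0 0.15 0 1;0 0 0.145 0 1;0 0 0 0 -1;0 0 0 0 -1;0 0 0 0 -1;0 0 0 0 -1;0 0 0 0 -1' 4
python3 -m crank '0 0 0 0 -1;0 0 0 0 -1;0 0 0 0 -1;0 0 0 0 -1;0 0 0 0 -1;0 0 0 0 -1' 4
python3 -c "
from h import *
go(*wd(-.069,-.213),.058)"
python3 -m crank '-0.05 0.01 0 0 -1;-0.048 0.017 0 0 -1;-0.045 0.024 0 0 -1;-0.041 0.03 0 0 -1;-0.036 0.035 0 0 -1'
```

```text
time: 36.05
ee_pos: [0.4644, -0.2135, 0.0597]
eef_rot: [0.727, 0.686, 0.008, 0.002]
ft_force: [-0.5, -0.4, -0.7]
width: 0.0547
grip_force: 0.0
time: 36.65
ee_pos: [0.4648, -0.2135, 0.0589]
eef_rot: [0.727, 0.686, 0.008, 0.003]
ft_force: [5.9, -1.7, -4.0]
width: 0.0157
grip_force: 4.0
units [ 0.0049 -0.0047  0.0046] ee [ 0.4648 -0.2135  0.0589] tool x in station deg 90.04 st mm [[ -68.1 -214. ]]
time: 37.15
ee_pos: [0.4829, -0.2613, 0.0584]
eef_rot: [0.728, 0.685, 0.006, 0.001]
ft_force: [-4.8, -3.0, 3.2]
width: 0.0157
grip_force: 4.0
```

```bash
python3 -m crank '-0.031 0.04 0 0 -1;-0.025 0.044 0 0 -1;-0.018 0.047 0 0 -1;-0.011 0.05 0 0 -1;-0.004 0.051 0 0 -1;0 0.01 0 0 -1;0 0 0 0 -1;0 0 0 0 -1'
python3 -c "
from h import *
go(*wd(0,-.2745),.058)"
```

```text
time: 37.95
ee_pos: [0.531, -0.2795, 0.0588]
eef_rot: [0.727, 0.686, 0.007, 0.001]
ft_force: [-5.0, -3.2, -1.0]
width: 0.016
grip_force: 4.0
units [ 0.0072 -0.009   0.0041] ee [ 0.531  -0.2795  0.0588] tool x in station deg 90.0 st mm [[   1.8 -276. ]]
```

```bash
python3 -m crank '0 0 0 0 1;0 0 0 0 1;0 0 0 0 1;0 0 0 0 1;0 0 0 0 1;0 0 -0.15 0 1;0 0 -0.2 0 1;-0.1 0 -0.2 0 1;-0.1 0 -0.1 0 1;0 0 0 0 1'
python3 - <<'E'
from h import *
s=read_state();print(s['joint_positions'].round(2), R.from_quat(s['eef_rot']).as_matrix().round(3)[:,2])
img,K,T=cam("wrist"); P=[[*wd(0,-.2745),.086],[*wd(0,-.2045),.06],[*wd(.055,-.2045),.026],[*wd(.061,-.204),.034]]; print(w2p(P,K,T).round(1))
np.savez("w9.npz",K=K,T=T); u,v=w2p(P,K,T)[1].astype(int)
crop(img,u-60,max(v-50,0),u+90,v+85,5,"w9c"); print(u-60,max(v-50,0))
E
```

```text
time: 38.95
ee_pos: [0.5276, -0.3241, 0.1923]
eef_rot: [0.729, 0.685, 0.008, 0.005]
ft_force: [-1.0, -0.3, -0.6]
width: 0.0844
grip_force: 0.0
[-0.23  0.46  0.96  1.57 -0.4   1.3   0.72] [ 0.018  0.004 -1.   ]
[[320.2 179.5]
 [319.3  83.5]
 [382.5  88.2]
 [391.4  86.5]]
259 33
```

View pics/w9c.png

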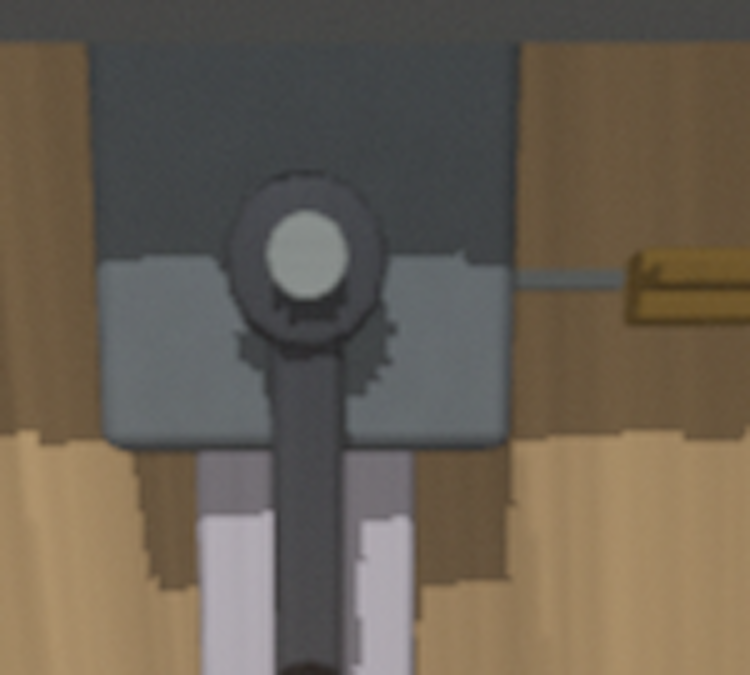

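```bash
python3 - <<'E'
from h import *
a=np.load("w9.npz");K,T=a["K"],a["T"]
for y,z in [(-.2025,.034),(-.2055,.034),(-.2055,.012),(-.198,.012),(-.21,.012),(-.21,0)]:
    uv=w2p([[*wd(.061,y),z]],K,T)[0]; print(y,z,((uv-[259,33])*5).round(0))
for y in (-.203,-.204,-.205,-.206): print(y,((w2p([[*wd(.050,y),.026]],K,T)[0]-[259,33])*5).round(0))
s=read_state()
go(*wd(.0,-.1),.2)
E
```

```text
-0.2025 0.034 [662. 258.]
-0.2055 0.034 [661. 277.]
-0.2055 0.012 [637. 291.]
-0.198 0.012 [639. 245.]
-0.21 0.012 [635. 317.]
-0.21 0 [623. 323.]
-0.203 [589. 267.]
-0.204 [589. 273.]
-0.205 [589. 279.]
-0.206 [589. 286.]
units [ 1.0931 -0.0055 -0.042 ] ee [ 0.5275 -0.322   0.19  ] tool x in station deg 89.89 st mm [[   0.8 -318.6]]
```

The lever is straight home (pivot at crop (308,255), arm vertical below it). The pointer at crop row 281 is within about 1 mm of the blade. Next I measure the jars by code only.

```bash
cat >> h.py <<'E'
def plaques(img):
    h=cv2.cvtColor(img,cv2.COLOR_BGR2HSV); H,S,V=[h[...,i].astype(int) for i in range(3)]
    m=(((H<=9)|(H>=172))&(S>110)&(V>60)).astype(np.uint8)
    n,l,stt,ce=cv2.connectedComponentsWithStats(m)
    return [(stt[i],ce[i]) for i in range(1,n) if stt[i,4]>=6]
E
python3 - <<'E'
from h import *
img,K,T=cam("top"); cv2.imwrite("pics/top4.png",img)
h=cv2.cvtColor(img,cv2.COLOR_BGR2HSV)
for u,v in [(281,249),(255,289),(208,263),(300,240),(267,349),(250,260),(268,238),(218,267),(268,286),(268,243),(276,292)]: print((u,v),h[v,u])
for s,c in plaques(img):
    if c[0]<350 and c[1]<400 and c[1]>150: print(s,c.round(1),p2w(c,.04,K,T).round(3))
E
```

```text
(281, 249) [  8 156 152]
(255, 289) [  9 117 163]
(208, 263) [  8 129 164]
(300, 240) [ 17 109 126]
(267, 349) [  0 200 170]
(250, 260) [ 17 110 157]
(268, 238) [ 34  21 185]
(218, 267) [ 33  20 154]
(268, 286) [ 32  20 183]
(268, 243) [ 32  19 191]
(276, 292) [ 34  18 113]
[277 245   7  10  39] [280.2 249.6] [[0.578 0.147 0.04 ]]
[205 260   7   7  15] [207.9 262.9] [[0.541 0.325 0.04 ]]
[254 284   3  10  18] [254.7 288.9] [[0.479 0.207 0.04 ]]
[255 334  26  29 569] [267.7 348.7] [[0.334 0.17  0.04 ]]
```

```bash
cat >> h.py <<'E'
from scipy.optimize import minimize
C=np.array([[np.cos(a),np.sin(a)] for a in np.linspace(0,2*np.pi,32)])
def circ(x,y,z,r): return np.c_[C*r+[x,y],np.full(32,z)]
def sil(x,y,K,T,shape,f):
    m=np.zeros(shape,np.uint8)
    for zs,r in (((0.001,.066),.031),((.066,.098),.015)):
        p=np.vstack([w2p(circ(x,y,z,r),K,T) for z in zs])
        cv2.fillConvexPoly(m,cv2.convexHull((p*f*16).astype(np.int32).reshape(-1,1,2)),1,shift=4)
    return m
def fitjar(img,K,T,x0,y0,f=4,ign=None):
    c=w2p([[x0,y0,.04]],K,T)[0]; r=int(w2p([[x0,y0,.04]],K,T)[0].size and 351*.09/np.linalg.norm(T[:3,3]-[x0,y0,.04]))+8
    u0,v0=max(int(c[0])-r,0),max(int(c[1])-r,0); sub=img[v0:v0+2*r,u0:u0+2*r]
    Kc=K.copy(); Kc[0,2]-=u0; Kc[1,2]-=v0
    h=cv2.cvtColor(cv2.resize(sub,None,fx=f,fy=f,interpolation=cv2.INTER_CUBIC),cv2.COLOR_BGR2HSV)
    m=((h[...,1]<55)&(h[...,2]>75)).astype(np.uint8)
    cost=lambda p: -(lambda s:(s&m).sum()/max((s|m).sum(),1))(sil(p[0],p[1],Kc,T,m.shape,f))
    best=min(((cost((x0+i,y0+j)),x0+i,y0+j) for i in np.arange(-.02,.021,.005) for j in np.arange(-.02,.021,.005)))
    q=minimize(cost,best[1:],method="Nelder-Mead",options=dict(initial_simplex=[best[1:],(best[1]+.004,best[2]),(best[1],best[2]+.004)],xatol=2e-4,fatol=1e-4))
    return q.x,-q.fun
def angjar(img,K,T,x,y):
    P=lambda a:w2p([[x+.036*np.cos(a),y+.036*np.sin(a),.042]],K,T)[0]
    A=np.radians(np.arange(0,360,1)); pr=np.array([P(a) for a in A])
    b=[(s[4],c) for s,c in plaques(img) if np.linalg.norm(pr-c,axis=1).min()<18]
    if not b: return None
    n,c=max(b,key=lambda t:t[0]); d=np.linalg.norm(pr-c,axis=1); i=d.argmin(); return float(np.degrees(A[i])),round(float(d[i]),1),int(n)
E
python3 - <<'E'
from h import *
img,K,T=cam("top")
for n,x,y in (("A",.599,.171),("B",.527,.288),("C",.485,.170)):
    q,s=fitjar(img,K,T,x,y); print(n,q.round(4),round(s,3),angjar(img,K,T,*q))
E
```

```text
A [0.5924 0.1756] 0.816 (244.0, 1.6, 39)
B [0.5163 0.293 ] 0.773 (53.0, 1.4, 16)
C [0.4766 0.1716] 0.683 (87.0, 0.5, 16)
```

```bash
python3 -m crank '0.2 0 -0.05 0 1;0.2 0 -0.05 0 1;0.2 0 -0.05 0 1;0.2 0 -0.05 0 1;0.2 0 -0.05 0 1;0.2 0 -0.05 0 1;0.2 0 0 0 1;0.2 0.05 0 0 1;0.2 0.1 0 0 1;0.2 0.1 0 0 1'
python3 -m crank '0.2 0.07 0 0 1;0.06 0 0 0 1;0 0 0 0 1;0 0 0 0 1'
cat > look.py <<'E'
import sys
from h import *
s=read_state();M=R.from_quat(s['eef_rot']).as_matrix()
print(s['joint_positions'].round(2),"z",M[:,2].round(3),"x ang",np.degrees(np.arctan2(M[1,0],M[0,0])).round(1))
x,y=map(float,sys.argv[1:3])
img,K,T=cam("wrist"); cv2.imwrite("pics/lw.png",img)
print("px",w2p([[x,y,.04]],K,T).round(0))
q,c=fitjar(img,K,T,x,y,2); a=angjar(img,K,T,*q); print("wrist",q.round(4),round(c,3),a)
img,Kt,Tt=cam("top"); q2,c2=fitjar(img,Kt,Tt,x,y); print("top",q2.round(4),round(c2,3),angjar(img,Kt,Tt,*q2))
go(*q,.072)
E
python3 look.py .592 .175
```

```text
time: 40.1
ee_pos: [0.5995, 0.0792, 0.2516]
eef_rot: [0.726, 0.687, 0.007, 0.001]
ft_force: [-0.2, -0.3, 1.3]
width: 0.0872
grip_force: 0.0
time: 40.5
ee_pos: [0.6163, 0.1258, 0.2526]
eef_rot: [0.728, 0.686, 0.007, 0.002]
ft_force: [0.8, -0.5, -0.5]
width: 0.0872
grip_force: 0.0
[-0.92  0.41  0.88  1.46 -0.32  1.41 -0.09] z [ 0.012  0.007 -1.   ] x ang 86.6
px [[296. 165.]]
wrist [0.5953 0.1757] 0.472 (242.0, 0.5, 133)
top [0.6471 0.2243] 0.125 None
units [ 0.2396 -0.1328  0.9072] ee [0.6165 0.1248 0.2534] tool x in station deg 89.88 st mm [[ 63.6 132.7]]
```

```bash
python3 - <<'E'
from h import *
import h as hh
img=cv2.imread("pics/lw.png")
H=cv2.cvtColor(img,cv2.COLOR_BGR2HSV)
sub=H[105:215:10,240:350:10]
print(sub[...,1]); print(sub[...,2])
E
```

```text
[[102 103 103 103 102 102 100 103 102  99 102]
 [104 101 101 104 102 102  99 102 103 101 101]
 [104 104 102 100 102 101  99  99 100 100 102]
 [102 103 103 102 101  40  22  90 101  99 101]
 [102 104  99 101  19   0   7  16  38 100 100]
 [100 102  99  21  15   6  19  17  19  98  98]
 [100 101 100  21  16  15  15  25  18 100 100]
 [100 101 100  23  15  17  17  22  20  97  98]
 [101  99 100  98  19  17  19  21  53 101 102]
 [100 100 100 101 142 104  46 103  98 103 100]
 [ 99 101  97 101 100 101  99 101  99 103 101]]
[[142 143 146 146 147 152 158 153 145 155 153]
 [140 146 147 145 145 150 157 153 149 154 154]
 [140 147 147 143 143 151 157 155 150 153 157]
 [143 143 146 143 142 135 128 150 152 154 156]
 [145 137 144 141 161 184 184 157 106 155 155]
 [145 135 141 136 174 172 145 170 122 156 154]
 [145 139 140 146 171 172 170  93 156 155 151]
 [146 142 140 109 165 168 166 103 129 157 151]
 [147 142 140 143 150 135 118 108  82 104 148]
 [148 140 143 144 160  98  84 102 101 104 148]
 [149 139 144 144 132 101 103 101 103 151 147]]
```

```bash
python3 - <<'E'
s=open("h.py").read()
s=s.replace("    cost=lambda","""    n,l,stt,ce=cv2.connectedComponentsWithStats(m); cc=f*(c-[u0,v0])
    k=min((i for i in range(1,n) if stt[i,4]>100),key=lambda i:np.linalg.norm(ce[i]-cc)); m=(l==k).astype(np.uint8)
    cost=lambda""")
s=s.replace("(h[...,1]<55)&(h[...,2]>75)","(h[...,1]<60)&(h[...,2]>60)")
open("h.py","w").write(s)
E
python3 look.py .592 .175
```

```text
[-0.92  0.41  0.88  1.46 -0.32  1.41 -0.09] z [ 0.013  0.008 -1.   ] x ang 86.5
px [[295. 164.]]
wrist [0.5961 0.1759] 0.895 (241.00000000000003, 1.3, 131)
top [0.6471 0.2243] 0.125 None
units [ 0.2388 -0.1297  0.9087] ee [0.6167 0.1252 0.2536] tool x in station deg 89.89 st mm [[ 63.8 133. ]]
```

```bash
python3 -m crank '0.08 -0.04 0.1 0 1;0.08 -0.045 0.1 0 1;0.079 -0.045 0.1 0 1;0 0 0.15 0 1;0 0 0.15 0 1;0 0 0.15 0 1;0 0 0.155 0 1;0 0 0 0 1'
python3 -c "
from h import *
go(.596,.1759,.072)"
python3 -m crank '0 0 0 0 -1;0 0 0 0 -1;0 0 0 0 -1;0 0 0 0 -1;0 0 0 0 -1;0 0 0 0 -1;0 0 0 0 -1;0 0 0 0 -1' 20
python3 -c "
from h import *
go(.596,.1759,.072)"
```

```text
time: 41.5
ee_pos: [0.5936, 0.1761, 0.069]
eef_rot: [0.728, 0.686, 0.005, 0.001]
ft_force: [0.1, -0.3, -0.2]
width: 0.0871
grip_force: 0.0
units [-0.0002  0.0121 -0.0149] ee [0.5936 0.1761 0.069 ] tool x in station deg 89.96 st mm [[ 37.7 182.5]]
time: 42.3
ee_pos: [0.5961, 0.1773, 0.0724]
eef_rot: [0.727, 0.686, 0.007, 0.002]
ft_force: [-3.1, 0.5, 2.7]
width: 0.0309
grip_force: 1.5
units [-0.0072  0.0001  0.002 ] ee [0.5961 0.1773 0.0724] tool x in station deg 90.02 st mm [[ 40.1 183.9]]
```

```bash
python3 -m crank '0 0 0 0 -1;0 0 0 0 -1;0 0 0 0 -1;0 0 -0.1 0 -1;0 0 -0.2 0 -1;0 0 -0.2 0 -1;0 0 -0.15 0 -1;0 0 0 -0.09 -1;0 0 0 -0.09 -1;0 0 0 -0.09 -1'
python3 - <<'E'
from h import *
go(*wd(.09,0),.075); print(read_state()["joint_positions"].round(2))
img,K,T=cam("wrist"); h=[(s[4],c.round(0)) for s,c in plaques(img)]; print(h)
E
```

```text
time: 43.3
ee_pos: [0.5941, 0.1763, 0.2021]
eef_rot: [0.564, 0.826, 0.007, 0.003]
ft_force: [-0.5, -0.0, -4.0]
width: 0.0296
grip_force: 19.9
units [-0.9398 -0.1547  0.6309] ee [0.5941 0.1763 0.2021] tool x in station deg 114.65 st mm [[ 38.2 182.7]]
[-0.95  0.39  0.77  1.55 -0.28  1.3   0.22]
[(np.int32(6296), array([ 44., 121.])), (np.int32(258), array([212., 145.])), (np.int32(8), array([ 83., 146.])), (np.int32(17), array([ 80., 151.])), (np.int32(7), array([501., 225.])), (np.int32(6), array([510., 236.]))]
```

```bash
python3 -m crank '-0.15 -0.025 0 0 -1;-0.19 -0.031 0 0 -1;-0.19 -0.031 0 0 -1;-0.19 -0.031 0 0 -1;-0.15 -0.025 0 0 -1;-0.07 -0.012 0 0 -1;0 0 0.1 0 -1;0 0 0.15 0 -1;0 0 0.15 0 -1;0 0 0.1 0 -1'
python3 -c "
from h import *
go(*wd(.09,0),.0735);img,K,T=cam('top');q,c=fitjar(img,K,T,*wd(.09,0));print(q,c)"
```

```text
time: 44.35
ee_pos: [0.6329, -0.0085, 0.0988]
eef_rot: [0.567, 0.824, 0.006, 0.002]
ft_force: [0.1, 0.2, -3.7]
width: 0.0295
grip_force: 20.0
units [-0.0076  0.0077  0.1268] ee [ 0.6329 -0.0085  0.0988] tool x in station deg 114.23 st mm [[87.7  0.5]]
[ 0.6948035  -0.06299468] 0.12817318787370188
```

```bash
python3 -m crank '-0.008 0.008 0.05 -0.01 -1;0 0 0.05 0 -1;0 0 0.027 0 -1;0 0 0 0 -1;0 0 0 0 0.3;0 0 0 0 0.5;0 0 0 0 0.5;0 0 0 0 0.5;0 0 0 0 0.5'
python3 -m crank '0 0 -0.1 0 1;0 0 -0.2 0 1;0 0 -0.2 0 1;-0.1 0 -0.2 0 1;-0.1 0 -0.2 0 1;0 0 0 0 1;0 0 0 0 1'
python3 - <<'E'
from h import *
x,y=wd(.09,0)
img,K,T=cam("wrist"); cv2.imwrite("pics/lw.png",img)
q,c=fitjar(img,K,T,x,y,2); print((st(q)*1000).round(1),c,np.array(angjar(img,K,T,*q))-[np.degrees(yaw),0,0], w2p([[x,y,.04]],K,T))
print(read_state()["joint_positions"].round(2))
go(.516,.293,.25)
E
```

```text
time: 45.3
ee_pos: [0.6366, -0.0103, 0.0764]
eef_rot: [0.56, 0.828, 0.007, 0.003]
ft_force: [0.1, 0.2, 0.5]
width: 0.0606
grip_force: 0.0
time: 46.0
ee_pos: [0.6493, -0.0495, 0.2568]
eef_rot: [0.561, 0.828, 0.007, 0.004]
ft_force: [0.0, 0.1, -0.1]
width: 0.0872
grip_force: 0.0Traceback (most recent call last):
  File "<stdin>", line 4, in <module>
TypeError: unsupported operand type(s) for -: 'NoneType' and 'float'
```

```bash
python3 - <<'E'
from h import *
x,y=wd(.09,0)
img,K,T=cam("wrist")
q,c=fitjar(img,K,T,x,y,2); print("wrist",(st(q)*1000).round(1),round(c,3),angjar(img,K,T,*q),w2p([[x,y,.04]],K,T))
img,K,T=cam("side"); cv2.imwrite("pics/s.png",img)
q2,c=fitjar(img,K,T,x,y,4); print("side",(st(q2)*1000).round(1),round(c,3),angjar(img,K,T,*q2),angjar(img,K,T,*q))
for s,ce in plaques(img):
    if s[4]>20: print(s,ce)
print(w2p([[*wd(.09,-.0385),.032]],K,T))
print(read_state()["joint_positions"].round(2))
go(.516,.293,.25)
E
```

```text
wrist [[48.9 41.3]] 0.176 None [[323.09707187 169.7528247 ]]
side [[ 35.6 -33.3]] 0.307 (349.0, 7.2, 30) None
[ 206  256   32   46 1040] [220.88557692 280.53653846]
[379 278  11   8  30] [383.46666667 281.1       ]
[[384.68778108 287.09178918]]
[-0.57  0.45  0.82  1.39 -0.34  1.43  0.63]
units [1.8277 0.0213 0.0295] ee [ 0.6484 -0.0478  0.2546] tool x in station deg 115.27 st mm [[105.5 -37.8]]
```

```bash
python3 -m crank '0 0 0 -0.09 1;0 0 0 -0.09 1;0 0 0 -0.09 1;0 0 0 -0.09 1;0 0 0 -0.09 1;0 0 0 -0.09 1;0 0 0 -0.09 1;0 0 0 -0.09 1;0 0 0 -0.09 1;0 0 0 -0.09 1'
python3 -m crank '0 0.15 0 0 1;0 0.2 0 0 1;0 0.2 0 0 1;0 0.2 0 0 1;0 0.2 0 0 1;0 0.2 0 0 1;0 0.2 0 0 1;0 0.2 0 0 1;-0.06 0.2 0 0 1;0 0.07 0 0 1'
python3 -m crank '0 0 0 0 1;0 0 0 0 1'
python3 look.py .516 .293
```

```text
time: 47.15
ee_pos: [0.6485, -0.0478, 0.2547]
eef_rot: [-0.115, 0.993, 0.003, 0.006]
ft_force: [-1.2, 0.7, 0.1]
width: 0.0869
grip_force: 0.0
time: 48.15
ee_pos: [0.5772, 0.3148, 0.2558]
eef_rot: [-0.115, 0.993, 0.003, 0.005]
ft_force: [-0.8, 1.0, -0.6]
width: 0.0874
grip_force: 0.0
time: 48.35
ee_pos: [0.5796, 0.3076, 0.2571]
eef_rot: [-0.112, 0.994, 0.002, 0.006]
ft_force: [0.9, -1.1, 0.4]
width: 0.087
grip_force: 0.0
[-0.86  0.39  0.42  1.35 -0.16  1.42  1.34] z [ 0.012  0.006 -1.   ] x ang -167.2
px [[323. 145.]]
wrist [0.5112 0.3387] 0.894 (48.00000000000001, 1.8, 62)
top [0.5093 0.345 ] 0.447 None
units [0.3146 0.2291 0.9255] ee [0.5802 0.3066 0.2578] tool x in station deg -163.94 st mm [[ 16.7 312. ]]
```

Jar B seems to have been knocked to about (0.511, 0.339). I re-measure.

```bash
python3 -m crank '-0.05 0.15 0 0 1;0 0 0 0 1;0 0 0 0 1;0 0 0 0 1'; python3 look.py .511 .339
```

```text
time: 48.85
ee_pos: [0.5833, 0.3384, 0.2583]
eef_rot: [-0.111, 0.994, 0.003, 0.007]
ft_force: [0.5, -0.2, -0.8]
width: 0.0872
grip_force: 0.0
[-0.88  0.43  0.41  1.29 -0.17  1.43  1.31] z [ 0.013  0.007 -1.   ] x ang -167.3
px [[339. 139.]]
wrist [0.5123 0.3415] 0.898 (40.0, 0.6, 36)
top [0.511  0.3389] 0.86 (55.0, 1.4, 14)
units [0.3563 0.0873 0.9274] ee [0.5832 0.3388 0.2584] tool x in station deg -163.9 st mm [[ 17.8 344.3]]
```

```bash
cat >> h.py <<'E'
def ang2(img,K,T,x,y,f=4):
    """plaque angle by rendering the visible part of the plaque and comparing with the red mask (IoU)"""
    uv=w2p([[x,y,.04]],K,T)[0]; r=45; u0,v0=int(uv[0])-r,int(uv[1])-r
    sub=cv2.resize(img[max(v0,0):v0+2*r,max(u0,0):u0+2*r],None,fx=f,fy=f,interpolation=cv2.INTER_CUBIC)
    Kc=K.copy(); Kc[0,2]-=max(u0,0); Kc[1,2]-=max(v0,0)
    h=cv2.cvtColor(sub,cv2.COLOR_BGR2HSV); m=(((h[...,0]<=11)|(h[...,0]>=172))&(h[...,1]>100)&(h[...,2]>40)).astype(np.uint8)
    S=sil(x,y,Kc,T,m.shape,f); best=[]
    for a in range(0,360,2):
        t=np.radians(a); d=np.array([np.cos(t),np.sin(t)]); n=np.array([-d[1],d[0]])
        p=np.array([[*(np.array([x,y])+rr*d+w*n),z] for rr in (.030,.0385) for w in (-.014,.014) for z in (.015,.049)])
        q=np.zeros(m.shape,np.uint8); cv2.fillConvexPoly(q,cv2.convexHull((w2p(p,Kc,T)*f*16).astype(np.int32).reshape(-1,1,2)),1,shift=4)
        if d@(T[:2,3]-[x,y])<0.0: q&=1-S
        best.append(((q&m).sum()/max((q|m).sum(),1),a))
    best.sort(reverse=True); w=best[0][0]
    return [(round(float(b[0]),2),b[1]) for b in best[:4]]
E
python3 - <<'E'
from h import *
for n in ("wrist","top"):
    img,K,T=cam(n); q,c=fitjar(img,K,T,.512,.340,4 if n=="top" else 2); print(n,q.round(4),ang2(img,K,T,*q))
    q,c=fitjar(img,K,T,.4766,.1716,4 if n=="top" else 2); print("C",n,q.round(4),c,ang2(img,K,T,*q))
img=cv2.imread("pics/top4.png")
for x,y in ((.5924,.1756),(.5163,.293),(.4766,.1716)):
    q,c=fitjar(img,K,T,x,y); print("old",q.round(4),ang2(img,K,T,*q))
E
```

```text
wrist [0.5126 0.341 ] [(0.61, 54), (0.58, 56), (0.57, 52), (0.53, 58)]
C wrist [0.4766 0.1729] 0.8125526143485174 [(0.84, 86), (0.83, 84), (0.79, 88), (0.77, 82)]
top [0.511  0.3395] [(0.62, 56), (0.61, 54), (0.6, 52), (0.59, 58)]
C top [0.4766 0.1716] 0.8905608755129959 [(0.52, 86), (0.52, 88), (0.5, 84), (0.48, 90)]
old [0.5912 0.1744] [(0.5, 246), (0.49, 248), (0.48, 244), (0.47, 250)]
old [0.5163 0.293 ] [(0.34, 54), (0.32, 52), (0.31, 56), (0.3, 50)]
old [0.4766 0.1716] [(0.26, 86), (0.26, 88), (0.25, 84), (0.24, 90)]
```

```bash
python3 -m crank '0.12 0.03 0.1 0 1;0.12 0.03 0.1 0 1;0.116 0.025 0.1 0 1;0 0 0.15 0 1;0 0 0.15 0 1;0 0 0.15 0 1;0 0 0.1 0 1;0 0 0.05 0 1;0 0 0 0 1;0 0 0 0 1'
python3 -c "
from h import *
go(.5123,.3408,.072)"
```

```text
time: 50.05
ee_pos: [0.5125, 0.3425, 0.0783]
eef_rot: [-0.112, 0.994, 0.003, 0.007]
ft_force: [0.2, 1.3, 0.2]
width: 0.0872
grip_force: 0.0
units [ 0.0033 -0.0083  0.0313] ee [0.5125 0.3425 0.0783] tool x in station deg -163.81 st mm [[-53.  343.9]]
```

```bash
python3 -m crank '0 -0.008 0.03 0 -1;0 0 0 0 -1;0 0 0 0 -1;0 0 0 0 -1;0 0 0 0 -1;0 0 0 0 -1;0 0 0 0 -1;0 0 0 0 -1;0 0 0 0 -1;0 0 0 0 -1' 20
python3 -m crank '0 0 0 0 -1;0 0 0 0 -1;0 0 -0.1 0 -1;0 0 -0.2 0 -1;0 0 -0.2 0 -1;0 0 -0.15 0 -1;0 0 0 0.08 -1;0 0 0 0.08 -1;0 0 0 0.08 -1;0 0 0 0.08 -1'
python3 -m crank '0 0 0 0.08 -1;0 0 0 0.08 -1;0 0 0 0.08 -1;0 0 0 0.08 -1;0 0 0 0.08 -1;0 0 0 0.08 -1;0 0 0 0.08 -1;0 0 0 0.08 -1;0 0 0 0.08 -1;0 0 0 0.08 -1'
python3 -m crank '0 0 0 0.08 -1;0 0 0 0.08 -1;0 0 0 0.08 -1;0 0 0 0.08 -1;0 0 0 0.08 -1;0 0 0 0.08 -1;0 0 0 0 -1;0 0 0 0 -1'
python3 -c "
from h import *
go(*wd(0,0),.074);print(read_state()['joint_positions'].round(2))"
```

```text
time: 51.05
ee_pos: [0.5123, 0.3412, 0.0713]
eef_rot: [-0.112, 0.994, 0.003, 0.007]
ft_force: [-0.2, 1.6, 0.7]
width: 0.0296
grip_force: 20.0
time: 52.05
ee_pos: [0.5102, 0.3389, 0.2002]
eef_rot: [0.141, 0.99, 0.004, 0.005]
ft_force: [-0.6, -0.4, -4.2]
width: 0.0294
grip_force: 20.0
time: 53.05
ee_pos: [0.5102, 0.339, 0.2003]
eef_rot: [0.696, 0.718, 0.006, 0.002]
ft_force: [-0.3, 0.4, -4.1]
width: 0.0293
grip_force: 20.0
time: 53.85
ee_pos: [0.5103, 0.3394, 0.2006]
eef_rot: [0.91, 0.415, 0.007, -0.0]
ft_force: [-0.3, -0.4, -4.1]
width: 0.0293
grip_force: 20.0
units [-1.1903  1.2538  0.624 ] ee [0.5103 0.3394 0.2006] tool x in station deg 52.41 st mm [[-55.  340.7]]
[-1.28  0.38  0.79  1.58 -0.28  1.29 -1.16]
```

```bash
python3 -m crank '-0.1 0.105 0 0 -1;-0.132 0.139 0 0 -1;-0.132 0.139 0 0 -1;-0.132 0.139 0 0 -1;-0.132 0.139 0 0 -1;-0.132 0.139 0 0 -1;-0.132 0.139 0 0 -1;-0.132 0.139 0 0 -1;-0.1 0.11 0 0 -1;-0.066 0.066 0 0.045 -1'
python3 -m crank '0 0 0.15 0 -1;0 0 0.15 0 -1;0 0 0.15 0 -1;0 0 0 0 -1'
python3 -c "
from h import *
go(*wd(0,0),.0735)"
```

```text
time: 54.85
ee_pos: [0.5428, -0.0074, 0.1991]
eef_rot: [0.925, 0.38, 0.008, -0.001]
ft_force: [0.2, -0.2, -5.5]
width: 0.0295
grip_force: 20.0
time: 55.25
ee_pos: [0.5415, -0.0031, 0.1056]
eef_rot: [0.925, 0.381, 0.004, -0.002]
ft_force: [-1.1, -0.4, -3.7]
width: 0.0295
grip_force: 20.0
units [0.0092 0.0163 0.1604] ee [ 0.5415 -0.0031  0.1056] tool x in station deg 48.15 st mm [[-3.8  0.6]]
```

```bash
python3 -m crank '0.009 0.016 0.05 0 -1;0 0 0.06 0 -1;0 0 0.05 0 -1;0 0 0 0 -1;0 0 0 0 -1;0 0 0 0 0.4;0 0 0 0 0.5;0 0 0 0 0.5;0 0 0 0 0.5;0 0 0 0 0.5'
python3 -c "
from h import *
go(*wd(0,0),.0735)"
python3 -m crank '0 0 -0.1 0 1;0 0 -0.2 0 1;0 0 -0.2 0 1;0 0 -0.2 0 1;0 0 -0.1 0 1;0 0 0 0.08 1;0 0 0 0.08 1;0 0 0 0.08 1;0 0 0 0.08 1;0 0 0 0 1'
python3 - <<'E'
from h import *
for n in ("top","wrist"):
    img,K,T=cam(n); q,c=fitjar(img,K,T,.4766,.172,4 if n=="top" else 2); print("C",n,q.round(4),c,ang2(img,K,T,*q),w2p([[*q,.04]],K,T).round(0))
go(.4766,.172,.22); print(read_state()['joint_positions'].round(2))
E
```

```text
time: 56.25
ee_pos: [0.5482, -0.0045, 0.0772]
eef_rot: [0.924, 0.381, 0.008, -0.001]
ft_force: [0.1, -0.4, -0.4]
width: 0.0603
grip_force: 0.0
units [-0.0087 -0.0123  0.0185] ee [ 0.5482 -0.0045  0.0772] tool x in station deg 48.16 st mm [[ 2.9 -0.4]]
time: 57.25
ee_pos: [0.5459, -0.0057, 0.237]
eef_rot: [0.99, 0.138, 0.007, -0.003]
ft_force: [0.6, 0.4, -0.3]
width: 0.0869
grip_force: 0.0
C top [0.4766 0.172 ] 0.888091985428051 [(0.46, 86), (0.46, 88), (0.45, 84), (0.43, 90)] [[269. 290.]]
C wrist [0.4768 0.1695] 0.8913020503064891 [(0.44, 88), (0.41, 86), (0.38, 90), (0.37, 84)] [[147. 230.]]
units [-0.086  -0.9494  0.0873] ee [ 0.546  -0.0056  0.237 ] tool x in station deg 19.58 st mm [[ 0.8 -1.7]]
[-1.01  0.21  1.09  1.71 -0.2   1.33 -1.17]
```

```bash
python3 -m crank '0 -0.16 0 0 1;-0.02 -0.19 0 0 1;-0.02 -0.19 0 0 1;-0.02 -0.19 0 0 1;-0.02 -0.16 0 0 1;0 -0.05 0.1 0 1;0 0 0.15 0 1;0 0 0.15 0 1;0 0 0.1 0 1;0 0 0 0 1'
python3 -c "
from h import *
go(.4767,.171,.072);s=read_state();print(s['joint_positions'].round(2),R.from_quat(s['eef_rot']).as_matrix().round(3)[:,2])"
```

```text
time: 58.35
ee_pos: [0.4786, 0.1706, 0.1354]
eef_rot: [0.99, 0.141, 0.005, -0.002]
ft_force: [0.5, -0.5, 0.2]
width: 0.087
grip_force: 0.0
units [-0.0119 -0.004   0.3168] ee [0.4786 0.1706 0.1354] tool x in station deg 19.52 st mm [[-76.8 170.3]]
[-1.32  0.19  0.98  1.93 -0.18  1.11 -1.55] [ 0.01   0.005 -1.   ]
```

```bash
python3 -m crank '-0.008 -0.004 0.1 0 1;0 0 0.12 0 1;0 0 0.095 0 1;0 0 0 0 -1;0 0 0 0 -1;0 0 0 0 -1;0 0 0 0 -1;0 0 0 0 -1;0 0 0 0 -1;0 0 0 0 -1' 20
python3 -m crank '0 0 0 0 -1;0 0 0 0 -1;0 0 0 0 -1;0 0 0 0 -1;0 0 -0.1 0 -1;0 0 -0.2 0 -1;0 0 -0.2 0 -1;0 0 -0.1 0 -1;0 0 0 -0.08 -1;0 0 0 -0.08 -1'
python3 -c "
from h import *
go(*wd(-.09,0),.074);s=read_state();print(s['joint_positions'].round(2),R.from_quat(s['eef_rot']).as_matrix().round(3)[:,2])"
```

```text
time: 59.35
ee_pos: [0.4791, 0.1723, 0.0746]
eef_rot: [0.99, 0.139, 0.007, -0.003]
ft_force: [0.4, -0.1, 0.2]
width: 0.039
grip_force: 0.0
time: 60.35
ee_pos: [0.4774, 0.1713, 0.1947]
eef_rot: [0.964, 0.265, 0.007, -0.002]
ft_force: [-0.5, 0.2, -3.1]
width: 0.0296
grip_force: 20.0
units [-0.5377  0.675   0.5949] ee [0.4774 0.1713 0.1947] tool x in station deg 34.05 st mm [[-78. 171.]]
[-1.37  0.08  1.    1.86 -0.08  1.22 -1.38] [ 0.013  0.008 -1.   ]
```

```bash
python3 -m crank '0 0 0 -0.08 -1;0 0 0 -0.08 -1;0 0 0 -0.08 -1;0 0 0 -0.08 -1;0 0 0 -0.08 -1;0 0 0 -0.08 -1;0 0 0 -0.08 -1;0 0 0 -0.08 -1;0 0 0 -0.08 -1;0 0 0 -0.08 -1'
python3 -m crank '0 0 0 -0.08 -1;0 0 0 -0.08 -1;0 0 0 -0.08 -1;0 0 0 -0.08 -1;0 0 0 -0.08 -1;0 0 0 -0.08 -1;0 0 0 -0.08 -1;0 0 0 -0.08 -1;0 0 0 -0.08 -1;0 0 0 -0.08 -1'
python3 -m crank '0 0 0 -0.08 -1;0 0 0 -0.08 -1;0 0 0 -0.08 -1;0 0 0 0 -1;0 0 0 0 -1'
python3 -c "
from h import *
go(*wd(-.09,0),.074);s=read_state();print(s['joint_positions'].round(2),R.from_quat(s['eef_rot']).as_matrix().round(3)[:,2])"
```

```text
time: 61.35
ee_pos: [0.4772, 0.1709, 0.1939]
eef_rot: [0.625, 0.781, 0.006, 0.003]
ft_force: [0.1, -0.5, -2.9]
width: 0.0296
grip_force: 20.0
time: 62.35
ee_pos: [0.4771, 0.1708, 0.1939]
eef_rot: [0.046, 0.999, 0.004, 0.006]
ft_force: [0.6, -0.1, -2.6]
width: 0.0292
grip_force: 20.0
time: 62.85
ee_pos: [0.4773, 0.171, 0.1941]
eef_rot: [-0.137, 0.991, 0.003, 0.007]
ft_force: [-0.8, -0.1, -4.1]
width: 0.0296
grip_force: 20.0
units [ 0.3441 -0.7883  0.593 ] ee [0.4773 0.171  0.1941] tool x in station deg -160.87 st mm [[-78.1 170.6]]
[-1.2   0.07  0.81  1.85 -0.06  1.22  1.48] [ 0.012  0.007 -1.   ]
```

```bash
python3 -m crank '0.06 -0.13 0 0 -1;0.069 -0.158 0 0 -1;0.069 -0.158 0 0 -1;0.069 -0.158 0 0 -1;0.06 -0.13 0 0 -1;0.017 -0.054 0 0 -1;0 0 0.1 0 -1;0 0 0.15 0 -1;0 0 0.15 0 -1;0 0 0 0 -1'
python3 -c "
from h import *
go(*wd(-.09,0),.074);s=read_state();print(s['joint_positions'].round(2),R.from_quat(s['eef_rot']).as_matrix().round(3)[:,2])"
```

```text
time: 63.85
ee_pos: [0.4536, 0.0013, 0.1101]
eef_rot: [-0.138, 0.99, 0.002, 0.004]
ft_force: [0.3, 0.0, -2.4]
width: 0.0296
grip_force: 20.0
units [-0.0073 -0.0027  0.1807] ee [0.4536 0.0013 0.1101] tool x in station deg -160.75 st mm [[-91.8  -0.2]]
[-1.07  0.03  1.    2.08 -0.03  1.04  1.8 ] [ 0.008  0.005 -1.   ]
```

```bash
python3 -m crank '-0.006 0 0.06 0 -1;0 0 0.06 0 -1;0 0 0.058 0 -1;0 0 0 0 -1;0 0 0 0 -1;0 0 0 0 0.4;0 0 0 0 0.5;0 0 0 0 0.5;0 0 0 0 0.5;0 0 0 0 0.5'
python3 -c "
from h import *
go(*wd(-.09,0),.074)"
python3 -m crank '0 0 -0.1 0 0.5;0 0 -0.2 0 0.5;0 0 -0.2 0 0.5;0 0 -0.2 0 0.5;0 -0.15 0 0 0;0 -0.15 0 0 0;0 -0.15 0 0 -1;0 0 0 0 -1;0 0 0 0 -1;0 0 0 0 -1'
python3 - <<'E'
from h import *
s=read_state();print(s['joint_positions'].round(2),R.from_quat(s['eef_rot']).as_matrix().round(3)[:,2])
go(*wd(-.115,-.1405),.06)
img,K,T=cam("side"); cv2.imwrite("pics/s2.png",img)
for x in (-.09,0,.09): print("side exp",w2p([[*wd(x,-.0385),.032],[*wd(x,-.0385),.049],[*wd(x,0),.098]],K,T).round(1).tolist())
for b in plaques(img): print(b[0],b[1].round(1))
img,K,T=cam("top"); cv2.imwrite("pics/t5.png",img)
for x in (-.09,0,.09): print("top exp",w2p([[*wd(x,-.037),.045],[*wd(x,0),.098]],K,T).round(1).tolist())
for b in plaques(img):
    if 280<b[1][0]<420 and 200<b[1][1]<350: print(b[0],b[1].round(1))
img,K,T=cam("wrist"); cv2.imwrite("pics/w10.png",img); np.savez("w10.npz",K=K,T=T)
for x in (-.09,0,.09): print("wr exp",w2p([[*wd(x,-.037),.042],[*wd(x,0),.098]],K,T).round(1).tolist())
for b in plaques(img): print(b[0],b[1].round(1))
E
```

```text
time: 64.85
ee_pos: [0.4577, 0.002, 0.0774]
eef_rot: [-0.139, 0.99, 0.003, 0.007]
ft_force: [-0.3, 0.2, -0.2]
width: 0.0607
grip_force: 0.0
units [ 0.0118 -0.0003  0.0171] ee [0.4577 0.002  0.0774] tool x in station deg -160.64 st mm [[-87.8   0.8]]
time: 65.85
ee_pos: [0.4804, -0.0847, 0.2168]
eef_rot: [-0.14, 0.99, 0.003, 0.007]
ft_force: [-0.0, 0.7, -0.6]
width: 0.0252
grip_force: 0.0
[-1.09 -0.05  1.17  1.87  0.04  1.28  1.92] [ 0.013  0.008 -1.   ]
units [ 0.3634 -0.1762  0.7782] ee [ 0.4804 -0.0847  0.2168] tool x in station deg -160.58 st mm [[-60.1 -84.4]]
side exp [[315.0, 312.5], [314.9, 306.1], [305.7, 277.4]]
side exp [[351.1, 299.3], [351.4, 293.0], [342.4, 265.5]]
side exp [[384.7, 287.1], [385.2, 280.9], [376.5, 254.4]]
[ 206  256   32   46 1034] [220.9 280.5]
[378 278  12  17  59] [382.5 285.1]
[385 288   4   5   9] [386.3 290.1]
[344 290  13  16  83] [349.4 296.7]
[309 302  13  10  36] [314.1 305.4]
[312 307  10   6  17] [316.7 309.7]
[309 313   8   6  17] [311.9 314.9]
top exp [[352.4, 301.3], [339.4, 300.2]]
top exp [[354.8, 265.1], [342.1, 262.2]]
top exp [[357.3, 229.6], [344.8, 224.9]]
[356 230   2   5   7] [356.3 232.1]
[352 260   3  10  16] [353.2 265.6]
wr exp [[379.2, 203.3], [430.7, 232.5]]
wr exp [[346.6, 282.6], [388.8, 321.5]]
wr exp [[318.5, 351.1], [353.5, 396.6]]
[ 570  105   70   77 3973] [609.6 139.3]
[371 191  22  34 298] [381.9 208.6]
[377 194   5   7  10] [379.  197.2]
[340 265  18  19 203] [349.7 274.9]
[318 330   9   5  33] [322.2 332.5]
```

```bash
cat > ver.py <<'E'
from h import *
def edgefit(img,K,T,x0,y0,f=4):
    g=cv2.GaussianBlur(cv2.resize(cv2.cvtColor(img,cv2.COLOR_BGR2GRAY),None,fx=f,fy=f,interpolation=cv2.INTER_CUBIC),(0,0),f*.6).astype(np.float32)
    gx,gy=cv2.Sobel(g,cv2.CV_32F,1,0),cv2.Sobel(g,cv2.CV_32F,0,1)
    def sc(x,y):
        t=0
        for z,r in ((.098,.0145),(.066,.031)):
            p=w2p(circ(x,y,z,r),K,T)*f; n=p-p.mean(0); n/=np.linalg.norm(n,axis=1)[:,None]
            i=np.clip(p.round().astype(int),0,[g.shape[1]-1,g.shape[0]-1])
            t+=np.minimum(np.abs(gx[i[:,1],i[:,0]]*n[:,0]+gy[i[:,1],i[:,0]]*n[:,1]),60).mean()
        return t
    r=np.arange(-.014,.0141,.001)
    b=max((sc(x0+a,y0+c),x0+a,y0+c) for a in r for c in r); return np.array(b[1:]),b[0]
import sys
for n in sys.argv[1:]:
    img,K,T=cam(n)
    for k in (-.09,0,.09):
        uv=w2p([[*wd(k,0),.08]],K,T)[0]
        if not(30<uv[0]<610 and 30<uv[1]<(450 if n!="wrist" else 290)): continue
        q,s=edgefit(img,K,T,*wd(k,0)); e=(st(q)[0]-[k,0])*1000
        print(n,k,"offset mm",e.round(1),round(float(s),1),"angle at fit",[(w,round(a-np.degrees(yaw)-270,0)) for w,a in ang2(img,K,T,*q)[:2]],"at ring",[(w,round(a-np.degrees(yaw)-270,0)) for w,a in ang2(img,K,T,*wd(k,0))[:2]])
E
python3 ver.py side top wrist
```

```text
side -0.09 offset mm [ 3.1 -0.8] 68.9 angle at fit [(0.57, np.float64(-1.0)), (0.56, np.float64(1.0))] at ring [(0.61, np.float64(5.0)), (0.6, np.float64(3.0))]
side 0 offset mm [ 2.1 -1.9] 67.0 angle at fit [(0.33, np.float64(-3.0)), (0.32, np.float64(-5.0))] at ring [(0.35, np.float64(3.0)), (0.35, np.float64(1.0))]
side 0.09 offset mm [ 0.2 -3. ] 71.1 angle at fit [(0.42, np.float64(1.0)), (0.42, np.float64(-1.0))] at ring [(0.43, np.float64(5.0)), (0.43, np.float64(3.0))]
top -0.09 offset mm [-3.6  9.8] 52.8 angle at fit [(0.0, np.float64(91.0)), (0.0, np.float64(89.0))] at ring [(0.0, np.float64(91.0)), (0.0, np.float64(89.0))]
top 0 offset mm [-0.2  3. ] 56.6 angle at fit [(0.36, np.float64(5.0)), (0.36, np.float64(3.0))] at ring [(0.27, np.float64(5.0)), (0.26, np.float64(3.0))]
top 0.09 offset mm [-6.2  2.6] 58.4 angle at fit [(0.22, np.float64(15.0)), (0.22, np.float64(13.0))] at ring [(0.37, np.float64(9.0)), (0.37, np.float64(7.0))]
wrist -0.09 offset mm [5.9 1.3] 50.0 angle at fit [(0.8, np.float64(-3.0)), (0.79, np.float64(-1.0))] at ring [(0.72, np.float64(7.0)), (0.7, np.float64(9.0))]
```

```bash
python3 -m crank '-0.15 -0.06 -0.05 0 -1;-0.18 -0.06 -0.05 0 -1;-0.18 -0.06 -0.05 0 -1;-0.1 0 0 0 -1;0 0 0 0 -1;0 0 0 0 -1'
python3 ver.py wrist top side; python3 -c "
from h import *
s=read_state();print(s['joint_positions'].round(2));go(*wd(-.115,-.1405),.06)"
```

```text
time: 66.75
ee_pos: [0.5891, -0.0865, 0.2438]
eef_rot: [-0.137, 0.991, 0.003, 0.004]
ft_force: [0.0, -1.1, 0.2]
width: 0.0007
grip_force: 0.0
wrist -0.09 offset mm [5.9 1.3] 48.1 angle at fit [(0.8, np.float64(-1.0)), (0.79, np.float64(-3.0))] at ring [(0.7, np.float64(9.0)), (0.69, np.float64(7.0))]
wrist 0 offset mm [ 1.5 -7.9] 46.8 angle at fit [(0.22, np.float64(1.0)), (0.22, np.float64(-1.0))] at ring [(0.79, np.float64(3.0)), (0.79, np.float64(5.0))]
wrist 0.09 offset mm [ 1.1 -1.9] 48.9 angle at fit [(0.77, np.float64(1.0)), (0.75, np.float64(3.0))] at ring [(0.85, np.float64(5.0)), (0.84, np.float64(3.0))]
top -0.09 offset mm [-3.6  9.8] 49.5 angle at fit [(0.03, np.float64(15.0)), (0.03, np.float64(-19.0))] at ring [(0.19, np.float64(5.0)), (0.19, np.float64(7.0))]
top 0 offset mm [-0.2  3. ] 57.1 angle at fit [(0.33, np.float64(3.0)), (0.33, np.float64(5.0))] at ring [(0.27, np.float64(5.0)), (0.27, np.float64(3.0))]
top 0.09 offset mm [-8.7 11.5] 57.2 angle at fit [(0.0, np.float64(91.0)), (0.0, np.float64(89.0))] at ring [(0.0, np.float64(91.0)), (0.0, np.float64(89.0))]
side -0.09 offset mm [4.  0.2] 68.3 angle at fit [(0.58, np.float64(-1.0)), (0.58, np.float64(-3.0))] at ring [(0.61, np.float64(5.0)), (0.6, np.float64(3.0))]
side 0 offset mm [ 1.2 -2.9] 67.2 angle at fit [(0.33, np.float64(-3.0)), (0.33, np.float64(-1.0))] at ring [(0.35, np.float64(3.0)), (0.35, np.float64(1.0))]
side 0.09 offset mm [ 0.2 -3. ] 70.7 angle at fit [(0.42, np.float64(1.0)), (0.42, np.float64(-1.0))] at ring [(0.43, np.float64(5.0)), (0.43, np.float64(3.0))]
[-0.79  0.42  1.14  1.56 -0.4   1.4   2.24]
units [ 0.8803 -0.0278  0.9125] ee [ 0.5887 -0.0862  0.2444] tool x in station deg -160.93 st mm [[ 48.1 -79.7]]
```

```bash
python3 -m crank '0 0 0 0.07 -1;0 0 0 0.07 -1;0 0 0 0.072 -1;0.1 0 0 0 -1;0.15 0 0 0 -1;0.15 -0.05 0 0 -1;0.15 -0.1 0 0 -1;0.15 -0.1 0 0 -1;0 0 0 0 -1;0 0 0 0 -1'
python3 - <<'E'
from h import *
s=read_state();print(s['joint_positions'].round(2),R.from_quat(s['eef_rot']).as_matrix().round(3)[:,2])
go(*wd(-.121,-.1405),.03)
img,K,T=cam("wrist"); g=cv2.cvtColor(img,cv2.COLOR_BGR2GRAY)
for z in (.014,.02,.026): print(z,w2p([[*wd(-.115,-.1405),z]],K,T).round(0))
u,v=w2p([[*wd(-.115,-.1405),.02]],K,T)[0].astype(int)
print(u,v,[ (c.round(1)) for c in (cv2.HoughCircles(cv2.GaussianBlur(g,(5,5),0)[max(v-60,0):v+60,u-60:u+60],cv2.HOUGH_GRADIENT,1,10,param1=60,param2=18,minRadius=10,maxRadius=40) if True else [])][0:1])
E
```

```text
time: 67.9
ee_pos: [0.4677, -0.1115, 0.245]
eef_rot: [0.029, 1.0, 0.01, -0.001]
ft_force: [0.6, 0.7, -1.0]
width: 0.0007
grip_force: 0.0
[-1.16 -0.17  1.23  1.83  0.14  1.37  1.55] [-0.     0.019 -1.   ]
units [ 0.2472 -0.1637  1.0725] ee [ 0.4677 -0.1115  0.245 ] tool x in station deg 179.98 st mm [[ -71.2 -112. ]]
0.014 [[294. 167.]]
0.02 [[294. 168.]]
0.026 [[293. 169.]]
293 167 [array([[60.5, 60.5, 18.3]], dtype=float32)]
```

```bash
python3 -m crank '0.03 -0.04 0.1 0 -1;0.06 -0.04 0.1 0 -1;0.06 -0.04 0.1 0 -1;0.06 -0.04 0.1 0 -1;0.037 0 0.1 0 -1;0 0 0 0 -1;0 0 0 0 -1'
python3 -c "
from h import *
s=read_state();print(s['joint_positions'].round(2),R.from_quat(s['eef_rot']).as_matrix().round(3)[:,2])
go(*wd(-.121,-.1405),.03)"
```

```text
time: 68.65
ee_pos: [0.4168, -0.1401, 0.1452]
eef_rot: [0.03, 1.0, 0.005, -0.002]
ft_force: [-0.4, 0.6, 1.4]
width: 0.0006
grip_force: 0.0
[-1.08 -0.23  1.23  2.06  0.22  1.17  1.56] [-0.003  0.01  -1.   ]
units [0.0015 0.0089 0.5761] ee [ 0.4168 -0.1401  0.1452] tool x in station deg 179.91 st mm [[-120.3 -143.5]]
```

```bash
python3 -m crank '0 0.009 0.15 0 -1;0 0 0.15 0 -1;0 0 0.15 0 -1;0 0 0.1 0 -1;0 0 0 0 -1'
python3 -c "
from h import *
s=read_state();print(s['joint_positions'].round(2),R.from_quat(s['eef_rot']).as_matrix().round(3)[:,2])
go(*wd(-.121,-.1405),.02)"
```

```text
time: 69.15
ee_pos: [0.4148, -0.1343, 0.0475]
eef_rot: [0.028, 1.0, 0.006, -0.005]
ft_force: [0.1, -0.3, 0.3]
width: 0.0008
grip_force: 0.0
[-0.9   0.26  1.24  2.16 -0.31  0.93  2.04] [-0.01   0.013 -1.   ]
units [-0.0098 -0.0152  0.1374] ee [ 0.4148 -0.1343  0.0475] tool x in station deg -179.86 st mm [[-122.7 -137.8]]
```

```bash
python3 -m crank '-0.01 -0.01 0.04 0 -1;0 0 0.03 0 -1;0 0 0.02 0 -1;0 0 0 0 -1'
python3 -m crank '0 0 0.02 0 -1;0 0 0.02 0 -1;0 0 0 0 -1'
python3 -c "
from h import *
go(*wd(-.121,-.1405),.02)"
```

```text
time: 69.55
ee_pos: [0.4176, -0.1353, 0.0313]
eef_rot: [0.028, 1.0, 0.009, -0.003]
ft_force: [-0.4, -0.3, 0.4]
width: 0.0003
grip_force: 0.0
time: 69.85
ee_pos: [0.4172, -0.1353, 0.0227]
eef_rot: [0.028, 1.0, 0.009, -0.003]
ft_force: [-0.6, 0.3, 0.3]
width: 0.0005
grip_force: 0.0
units [ 0.0038 -0.0096  0.0133] ee [ 0.4172 -0.1353  0.0227] tool x in station deg -179.89 st mm [[-120.2 -138.6]]
```

```bash
python3 -m crank '0 0 0.02 0 -1;0 0 0 0 -1;0 0 0 0 -1'
python3 -m crank '0 0 0.015 0 -1;0 0 0 0 -1;0 0 0 0 -1'
```

```text
time: 70.15
ee_pos: [0.4173, -0.1355, 0.019]
eef_rot: [0.028, 1.0, 0.009, -0.003]
ft_force: [-0.2, 0.0, 3.7]
width: 0.0003
grip_force: 1.7
time: 70.45
ee_pos: [0.4174, -0.1355, 0.0163]
eef_rot: [0.029, 1.0, 0.009, -0.003]
ft_force: [-3.0, 1.8, 14.1]
width: 0.0005
grip_force: 7.3
```

```bash
python3 -m crank '0 0 0.008 0 -1;0 0 0 0 -1;0 0 0 0 -1'
python3 -m crank '0 0 -0.05 0 -1;0 0 -0.1 0 -1;0 0 -0.15 0 -1;0 0 -0.2 0 -1;0 0 -0.2 0 -1;0 0 -0.1 0 -1;0 0 0 0 -1;0 0 0 0 -1'
python3 ver.py wrist side; python3 - <<'E'
from h import *
img,K,T=cam("side"); 
print(w2p([[*wd(0,-.2745),.086]],K,T)); go(*wd(-.121,-.1405),.2)
E
```

```text
time: 70.75
ee_pos: [0.4175, -0.1355, 0.0157]
eef_rot: [0.029, 1.0, 0.01, -0.003]
ft_force: [-12.1, 4.3, 44.0]
width: 0.0004
grip_force: 21.8
time: 71.55
ee_pos: [0.4166, -0.1318, 0.1478]
eef_rot: [0.024, 1.0, 0.013, -0.006]
ft_force: [0.7, -0.4, 1.4]
width: 0.0002
grip_force: 0.0
side -0.09 offset mm [4.  0.2] 70.4 angle at fit [(0.63, np.float64(-1.0)), (0.62, np.float64(-3.0))] at ring [(0.66, np.float64(5.0)), (0.65, np.float64(3.0))]
side 0 offset mm [-2.5  8.9] 15.2 angle at fit [(0.19, np.float64(15.0)), (0.19, np.float64(13.0))] at ring [(0.27, np.float64(3.0)), (0.27, np.float64(1.0))]
side 0.09 offset mm [-0.8 -3.1] 67.9 angle at fit [(0.48, np.float64(1.0)), (0.48, np.float64(3.0))] at ring [(0.49, np.float64(5.0)), (0.49, np.float64(3.0))]
[[425.89493423 346.57760015]]
units [ 0.0008 -0.0173 -0.2645] ee [ 0.4159 -0.1323  0.1472] tool x in station deg -179.46 st mm [[-121.7 -135.8]]
```

```bash
python3 -m crank '0 0 -0.1 0 -1;0 0 -0.1 0 -1;0 0 0 0 -1;0 0 0 0 -1;0 0 0 0 -1'; python3 ver.py top wrist | cut -c1-60; python3 -c "
from bench import workorder
print(workorder.close_job())"
```

```text
time: 72.2
ee_pos: [0.4165, -0.1332, 0.1871]
eef_rot: [0.024, 1.0, 0.012, -0.007]
ft_force: [-0.5, -0.1, -0.9]
width: 0.0006
grip_force: 0.0
top -0.09 offset mm [-2.6 10.9] 49.1 angle at fit [(0.02, np
top 0 offset mm [-0.2  3. ] 56.5 angle at fit [(0.25, np.flo
top 0.09 offset mm [-6.2  2.6] 57.9 angle at fit [(0.23, np.
wrist -0.09 offset mm [5.9 1.3] 44.7 angle at fit [(0.89, np
the job is handed in; nothing more can be done
None
```

I handed the job in at 72 s of 210, with no verdict returned: the carriage is locked with its pointer about 1 mm from the mark, all three jars measured inside their rings with plaques to the scanner (least certain by the top camera, partly hidden by the arm), and the button was pressed until it stopped, where fingertip force reached 44 N.

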